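# Set up the self-serve station at the bakery counter

## Task

Get the self-serve station ready: take every spice mill off the shelf, lifting it up over the shelf's front rail, set it upright at the open mouth of the serving track and slide it in between the guide rails, so that all the mills stand in single file, touching or nearly so, up against the red end stop. Also count exactly three cutlery boxes into the wooden tray, lying flat, and leave the other two outside it. Never tip a mill over, and leave the other things on the counter where they are.

Things in the scene. Friction and masses are not known exactly. Their poses are not given: they have to be found in the camera images.
- mill0: spice mill, may be absent: upright red cylinder 50 mm diameter and 76 mm high, with a black cap 34 mm diameter on top of it from 76 to 122 mm; about 0.18 kg; its smooth body slides easily on the track (friction about 0.25). Origin: centre of its underside, z up its axis. Starts upright on the shelf board.
- mill1: spice mill, may be absent: upright purple cylinder 50 mm diameter and 76 mm high, with a black cap 34 mm diameter on top of it from 76 to 122 mm; about 0.18 kg; its smooth body slides easily on the track (friction about 0.25). Origin: centre of its underside, z up its axis. Starts upright on the shelf board.
- mill2: spice mill, may be absent: upright green cylinder 50 mm diameter and 76 mm high, with a black cap 34 mm diameter on top of it from 76 to 122 mm; about 0.18 kg; its smooth body slides easily on the track (friction about 0.25). Origin: centre of its underside, z up its axis. Starts upright on the shelf board.
- mill3: spice mill, may be absent: upright pale yellow cylinder 50 mm diameter and 76 mm high, with a black cap 34 mm diameter on top of it from 76 to 122 mm; about 0.18 kg; its smooth body slides easily on the track (friction about 0.25). Origin: centre of its underside, z up its axis. Starts upright on the shelf board.
- box0: cutlery box: brown cardboard with a red band round the middle, 90 x 40 x 24 mm, 60 g, lying flat on a thin (3 mm) grey mat. Origin: centre of its underside; x along the 90 mm length, y along the 40 mm width, z up.
- box1: cutlery box: brown cardboard with a red band round the middle, 90 x 40 x 24 mm, 60 g, lying flat on a thin (3 mm) grey mat. Origin: centre of its underside; x along the 90 mm length, y along the 40 mm width, z up.
- box2: cutlery box: brown cardboard with a red band round the middle, 90 x 40 x 24 mm, 60 g, lying flat on a thin (3 mm) grey mat. Origin: centre of its underside; x along the 90 mm length, y along the 40 mm width, z up.
- box3: cutlery box: brown cardboard with a red band round the middle, 90 x 40 x 24 mm, 60 g, lying flat on a thin (3 mm) grey mat. Origin: centre of its underside; x along the 90 mm length, y along the 40 mm width, z up.
- box4: cutlery box: brown cardboard with a red band round the middle, 90 x 40 x 24 mm, 60 g, lying flat on a thin (3 mm) grey mat. Origin: centre of its underside; x along the 90 mm length, y along the 40 mm width, z up.
- shelf: fixed low wooden shelf. Origin: on the table under its middle; x to its back (away from the robot), y along its width. Board top 50 mm up, y -155..155 mm, clear depth x -44..42 mm; low back and end cheeks up to 95 mm. Open above. The mills stand on it in a row along y, about 75 mm apart.
- track: fixed track with guide rails. Origin: on the table under its middle; y runs along the lane from the open mouth to the red end stop, x across. Floor top 8 mm up, y -146..136 mm. Clear side rails 56 mm apart at y -76..136 mm (room for 4 mills) carry red lips 88 to 92 mm up that leave a 42 mm slot for the caps: mill bodies cannot come in from above, only slide in from the mouth.
- shelf_rail (a point): middle of the top edge of the shelf's steel front retaining rail (6 mm thick, along the shelf's whole width), 42 mm above the board, 92 mm above the table, 47 mm in front of the shelf's middle
- track_stop (a point): centre of the end stop's inner face, on the track's floor, at y = 136 mm of the track (axes as the track's); the red stop is 108 mm high
- track_mouth (a point): centre of the lane's mouth, on the track's floor, where rails and lips begin (axes as the track's). In front of it (y -146..-76 mm in the track's frame) is an open landing to set a mill down, with clear wings, tops 68 mm up, 56 mm apart at the mouth and flaring to 90 mm apart 40 mm before it.
- tray: brown wooden open tray, fixed, 140 (x) x 250 (y) x 30 mm high, walls 4 mm, floor 4 mm thick. Origin: centre of its underside.
- oil: bystander: green glass oil bottle, 60 mm diameter, 200 mm high, origin at its underside
- mug: bystander: blue mug, 76 mm diameter, 85 mm high, origin at its underside
- salt: bystander: white ceramic salt cellar, 72 mm diameter, 54 mm high, origin at its underside
- scraper: bystander: dough scraper lying flat, steel blade with wooden grip, 110 mm wide, 16 mm high, origin at its underside
- brush: bystander: pastry brush lying flat, about 200 mm long, origin at its underside
Mind the look-alikes: they are no part of the job. Leave any blue or green look-alike of the box4 alone.

How it is judged:
On the way:
1. a mill is lifted over the shelf's front rail (((z of mill0 in the frame of shelf above 0.094 m and x of mill0 in the frame of shelf between -0.12 and 0.06 m) or (z of mill1 in the frame of shelf above 0.094 m and x of mill1 in the frame of shelf between -0.12 and 0.06 m) or (z of mill2 in the frame of shelf above 0.094 m and x of mill2 in the frame of shelf between -0.12 and 0.06 m) or (z of mill3 in the frame of shelf above 0.094 m and x of mill3 in the frame of shelf between -0.12 and 0.06 m))), for 0.04 s.
At the end, for the whole second after the job is handed in: All mills present stand upright at rest in the lane in single file from the end stop, the gaps ahead of any mill under 14 mm in all; exactly three boxes lie flat at rest inside the tray (origin within 50 mm across, 105 mm along its middle), the other two over 160 mm from the tray's middle (x of mill0 in the frame of track between -0.008 and 0.008 m and z of each of mill0, mill1, mill2, mill3 in the frame of track below 0.014 m and angle between each of mill0, mill1, mill2, mill3's own z axis and vertical below 0.1 rad and linear speed of each of mill0, mill1, mill2, mill3 below 0.02 m/s and (y of mill0 in the frame of track between 0.097 and 0.117 m or (y of mill0 in the frame of track between 0.047 and 0.067 m and (y of mill1 in the frame of track between 0.097 and 0.117 m or y of mill2 in the frame of track between 0.097 and 0.117 m or y of mill3 in the frame of track between 0.097 and 0.117 m)) or (y of mill0 in the frame of track between -0.003 and 0.017 m and (y of mill1 in the frame of track between 0.047 and 0.067 m or y of mill2 in the frame of track between 0.047 and 0.067 m or y of mill3 in the frame of track between 0.047 and 0.067 m)) or (y of mill0 in the frame of track between -0.053 and -0.033 m and (y of mill1 in the frame of track between -0.003 and 0.017 m or y of mill2 in the frame of track between -0.003 and 0.017 m or y of mill3 in the frame of track between -0.003 and 0.017 m))) and x of mill1 in the frame of track between -0.008 and 0.008 m and (y of mill1 in the frame of track between 0.097 and 0.117 m or (y of mill1 in the frame of track between 0.047 and 0.067 m and (y of mill0 in the frame of track between 0.097 and 0.117 m or y of mill2 in the frame of track between 0.097 and 0.117 m or y of mill3 in the frame of track between 0.097 and 0.117 m)) or (y of mill1 in the frame of track between -0.003 and 0.017 m and (y of mill0 in the frame of track between 0.047 and 0.067 m or y of mill2 in the frame of track between 0.047 and 0.067 m or y of mill3 in the frame of track between 0.047 and 0.067 m)) or (y of mill1 in the frame of track between -0.053 and -0.033 m and (y of mill0 in the frame of track between -0.003 and 0.017 m or y of mill2 in the frame of track between -0.003 and 0.017 m or y of mill3 in the frame of track between -0.003 and 0.017 m))) and x of mill2 in the frame of track between -0.008 and 0.008 m and (y of mill2 in the frame of track between 0.097 and 0.117 m or (y of mill2 in the frame of track between 0.047 and 0.067 m and (y of mill0 in the frame of track between 0.097 and 0.117 m or y of mill1 in the frame of track between 0.097 and 0.117 m or y of mill3 in the frame of track between 0.097 and 0.117 m)) or (y of mill2 in the frame of track between -0.003 and 0.017 m and (y of mill0 in the frame of track between 0.047 and 0.067 m or y of mill1 in the frame of track between 0.047 and 0.067 m or y of mill3 in the frame of track between 0.047 and 0.067 m)) or (y of mill2 in the frame of track between -0.053 and -0.033 m and (y of mill0 in the frame of track between -0.003 and 0.017 m or y of mill1 in the frame of track between -0.003 and 0.017 m or y of mill3 in the frame of track between -0.003 and 0.017 m))) and x of mill3 in the frame of track between -0.008 and 0.008 m and (y of mill3 in the frame of track between 0.097 and 0.117 m or (y of mill3 in the frame of track between 0.047 and 0.067 m and (y of mill0 in the frame of track between 0.097 and 0.117 m or y of mill1 in the frame of track between 0.097 and 0.117 m or y of mill2 in the frame of track between 0.097 and 0.117 m)) or (y of mill3 in the frame of track between -0.003 and 0.017 m and (y of mill0 in the frame of track between 0.047 and 0.067 m or y of mill1 in the frame of track between 0.047 and 0.067 m or y of mill2 in the frame of track between 0.047 and 0.067 m)) or (y of mill3 in the frame of track between -0.053 and -0.033 m and (y of mill0 in the frame of track between -0.003 and 0.017 m or y of mill1 in the frame of track between -0.003 and 0.017 m or y of mill2 in the frame of track between -0.003 and 0.017 m))) and (((x of box0 in the frame of tray between -0.05 and 0.05 m and y of box0 in the frame of tray between -0.105 and 0.105 m and z of box0 in the frame of tray below 0.06 m and angle between box0's own z axis and vertical below 0.2 rad and linear speed of box0 below 0.02 m/s) and (x of box1 in the frame of tray between -0.05 and 0.05 m and y of box1 in the frame of tray between -0.105 and 0.105 m and z of box1 in the frame of tray below 0.06 m and angle between box1's own z axis and vertical below 0.2 rad and linear speed of box1 below 0.02 m/s) and (x of box2 in the frame of tray between -0.05 and 0.05 m and y of box2 in the frame of tray between -0.105 and 0.105 m and z of box2 in the frame of tray below 0.06 m and angle between box2's own z axis and vertical below 0.2 rad and linear speed of box2 below 0.02 m/s) and horizontal distance between each of box3, box4 and tray above 0.16 m) or ((x of box0 in the frame of tray between -0.05 and 0.05 m and y of box0 in the frame of tray between -0.105 and 0.105 m and z of box0 in the frame of tray below 0.06 m and angle between box0's own z axis and vertical below 0.2 rad and linear speed of box0 below 0.02 m/s) and (x of box1 in the frame of tray between -0.05 and 0.05 m and y of box1 in the frame of tray between -0.105 and 0.105 m and z of box1 in the frame of tray below 0.06 m and angle between box1's own z axis and vertical below 0.2 rad and linear speed of box1 below 0.02 m/s) and horizontal distance between each of box2, box4 and tray above 0.16 m and (x of box3 in the frame of tray between -0.05 and 0.05 m and y of box3 in the frame of tray between -0.105 and 0.105 m and z of box3 in the frame of tray below 0.06 m and angle between box3's own z axis and vertical below 0.2 rad and linear speed of box3 below 0.02 m/s)) or ((x of box0 in the frame of tray between -0.05 and 0.05 m and y of box0 in the frame of tray between -0.105 and 0.105 m and z of box0 in the frame of tray below 0.06 m and angle between box0's own z axis and vertical below 0.2 rad and linear speed of box0 below 0.02 m/s) and (x of box1 in the frame of tray between -0.05 and 0.05 m and y of box1 in the frame of tray between -0.105 and 0.105 m and z of box1 in the frame of tray below 0.06 m and angle between box1's own z axis and vertical below 0.2 rad and linear speed of box1 below 0.02 m/s) and horizontal distance between each of box2, box3 and tray above 0.16 m and (x of box4 in the frame of tray between -0.05 and 0.05 m and y of box4 in the frame of tray between -0.105 and 0.105 m and z of box4 in the frame of tray below 0.06 m and angle between box4's own z axis and vertical below 0.2 rad and linear speed of box4 below 0.02 m/s)) or ((x of box0 in the frame of tray between -0.05 and 0.05 m and y of box0 in the frame of tray between -0.105 and 0.105 m and z of box0 in the frame of tray below 0.06 m and angle between box0's own z axis and vertical below 0.2 rad and linear speed of box0 below 0.02 m/s) and horizontal distance between each of box1, box4 and tray above 0.16 m and (x of box2 in the frame of tray between -0.05 and 0.05 m and y of box2 in the frame of tray between -0.105 and 0.105 m and z of box2 in the frame of tray below 0.06 m and angle between box2's own z axis and vertical below 0.2 rad and linear speed of box2 below 0.02 m/s) and (x of box3 in the frame of tray between -0.05 and 0.05 m and y of box3 in the frame of tray between -0.105 and 0.105 m and z of box3 in the frame of tray below 0.06 m and angle between box3's own z axis and vertical below 0.2 rad and linear speed of box3 below 0.02 m/s)) or ((x of box0 in the frame of tray between -0.05 and 0.05 m and y of box0 in the frame of tray between -0.105 and 0.105 m and z of box0 in the frame of tray below 0.06 m and angle between box0's own z axis and vertical below 0.2 rad and linear speed of box0 below 0.02 m/s) and horizontal distance between each of box1, box3 and tray above 0.16 m and (x of box2 in the frame of tray between -0.05 and 0.05 m and y of box2 in the frame of tray between -0.105 and 0.105 m and z of box2 in the frame of tray below 0.06 m and angle between box2's own z axis and vertical below 0.2 rad and linear speed of box2 below 0.02 m/s) and (x of box4 in the frame of tray between -0.05 and 0.05 m and y of box4 in the frame of tray between -0.105 and 0.105 m and z of box4 in the frame of tray below 0.06 m and angle between box4's own z axis and vertical below 0.2 rad and linear speed of box4 below 0.02 m/s)) or ((x of box0 in the frame of tray between -0.05 and 0.05 m and y of box0 in the frame of tray between -0.105 and 0.105 m and z of box0 in the frame of tray below 0.06 m and angle between box0's own z axis and vertical below 0.2 rad and linear speed of box0 below 0.02 m/s) and horizontal distance between each of box1, box2 and tray above 0.16 m and (x of box3 in the frame of tray between -0.05 and 0.05 m and y of box3 in the frame of tray between -0.105 and 0.105 m and z of box3 in the frame of tray below 0.06 m and angle between box3's own z axis and vertical below 0.2 rad and linear speed of box3 below 0.02 m/s) and (x of box4 in the frame of tray between -0.05 and 0.05 m and y of box4 in the frame of tray between -0.105 and 0.105 m and z of box4 in the frame of tray below 0.06 m and angle between box4's own z axis and vertical below 0.2 rad and linear speed of box4 below 0.02 m/s)) or (horizontal distance between each of box0, box4 and tray above 0.16 m and (x of box1 in the frame of tray between -0.05 and 0.05 m and y of box1 in the frame of tray between -0.105 and 0.105 m and z of box1 in the frame of tray below 0.06 m and angle between box1's own z axis and vertical below 0.2 rad and linear speed of box1 below 0.02 m/s) and (x of box2 in the frame of tray between -0.05 and 0.05 m and y of box2 in the frame of tray between -0.105 and 0.105 m and z of box2 in the frame of tray below 0.06 m and angle between box2's own z axis and vertical below 0.2 rad and linear speed of box2 below 0.02 m/s) and (x of box3 in the frame of tray between -0.05 and 0.05 m and y of box3 in the frame of tray between -0.105 and 0.105 m and z of box3 in the frame of tray below 0.06 m and angle between box3's own z axis and vertical below 0.2 rad and linear speed of box3 below 0.02 m/s)) or (horizontal distance between each of box0, box3 and tray above 0.16 m and (x of box1 in the frame of tray between -0.05 and 0.05 m and y of box1 in the frame of tray between -0.105 and 0.105 m and z of box1 in the frame of tray below 0.06 m and angle between box1's own z axis and vertical below 0.2 rad and linear speed of box1 below 0.02 m/s) and (x of box2 in the frame of tray between -0.05 and 0.05 m and y of box2 in the frame of tray between -0.105 and 0.105 m and z of box2 in the frame of tray below 0.06 m and angle between box2's own z axis and vertical below 0.2 rad and linear speed of box2 below 0.02 m/s) and (x of box4 in the frame of tray between -0.05 and 0.05 m and y of box4 in the frame of tray between -0.105 and 0.105 m and z of box4 in the frame of tray below 0.06 m and angle between box4's own z axis and vertical below 0.2 rad and linear speed of box4 below 0.02 m/s)) or (horizontal distance between each of box0, box2 and tray above 0.16 m and (x of box1 in the frame of tray between -0.05 and 0.05 m and y of box1 in the frame of tray between -0.105 and 0.105 m and z of box1 in the frame of tray below 0.06 m and angle between box1's own z axis and vertical below 0.2 rad and linear speed of box1 below 0.02 m/s) and (x of box3 in the frame of tray between -0.05 and 0.05 m and y of box3 in the frame of tray between -0.105 and 0.105 m and z of box3 in the frame of tray below 0.06 m and angle between box3's own z axis and vertical below 0.2 rad and linear speed of box3 below 0.02 m/s) and (x of box4 in the frame of tray between -0.05 and 0.05 m and y of box4 in the frame of tray between -0.105 and 0.105 m and z of box4 in the frame of tray below 0.06 m and angle between box4's own z axis and vertical below 0.2 rad and linear speed of box4 below 0.02 m/s)) or (horizontal distance between each of box0, box1 and tray above 0.16 m and (x of box2 in the frame of tray between -0.05 and 0.05 m and y of box2 in the frame of tray between -0.105 and 0.105 m and z of box2 in the frame of tray below 0.06 m and angle between box2's own z axis and vertical below 0.2 rad and linear speed of box2 below 0.02 m/s) and (x of box3 in the frame of tray between -0.05 and 0.05 m and y of box3 in the frame of tray between -0.105 and 0.105 m and z of box3 in the frame of tray below 0.06 m and angle between box3's own z axis and vertical below 0.2 rad and linear speed of box3 below 0.02 m/s) and (x of box4 in the frame of tray between -0.05 and 0.05 m and y of box4 in the frame of tray between -0.105 and 0.105 m and z of box4 in the frame of tray below 0.06 m and angle between box4's own z axis and vertical below 0.2 rad and linear speed of box4 below 0.02 m/s)))); the robot touches nothing.
It fails at once if a mill is tipped over (more than 0.8 rad) (angle between any of mill0, mill1, mill2, mill3's own z axis and vertical above 0.8 rad).
It fails at once if a bystander (oil bottle, mug, salt cellar, scraper, brush) is moved more than 40 mm (distance of any of oil, mug, salt, scraper, brush from where it was at the start of the episode above 0.04 m).
Of mill0, mill1, mill2, mill3 only 2 to 4 are there at a start; the rules pass over those that are not, and their reading is None.
At some moment in a run one of box0, box1, box2, box3, box4 may be knocked a few centimetres aside while the robot is not near it.
It also fails if it takes over 210 s, if anything falls off the work surface, if the arm or the gripper's body presses on something with over 40 N, if the wrist force passes 120 N, or if a joint passes its speed limit or range.

## Robot

A 6-joint arm with a two-finger parallel gripper is mounted at the origin on the work surface. World frame = base frame: x ahead of the robot, y to its left, z up, the work surface at z = 0. Lengths are in m, angles in rad, forces in N, time in s.
With the tool pointing down it reaches from about 0.3 to 0.875 m from the base axis. Payload 6.4 kg.
Tool frame: the origin (TCP) lies at the very end of the fingers, on their centre line; the grasp point (between the pads) lies 19 mm behind it; z points along the fingers, y is the line along which they close (so a half turn about z gives the same grasp; the last joint's range is limited). The gripper opens to 85 mm and grips with 20 to 120 N. Pads are 22 mm wide; open, the fingers measure 114 mm over their backs; the gripper's body (76 mm by 85 mm) begins 54 mm behind the grasp point. The pads swing forward as they close: fully open they stand 13 mm farther back than shut.
Start: joints at [1.131, 0.181, 1.607, -0, 1.354, -0.206], TCP at [0.133, 0.559, 0.194] pointing down, gripper open.
Joint ranges: [-2.99, 2.99], [-0.89, 2.07], [0.3, 2.58], [-1.14, 4.28], [0, 2.63], [-3.12, 3.12]. Speed limits (rad/s): [2.57, 2.57, 3.01, 3.14, 3.14, 3.14].

## Interface

Orientations are given as a unit quaternion [w, x, y, z].
In Python, from bench import ctrl, camera, calibration, order, outline_of gives the robot as it stands.
- The arm moves only by the tool move_arm, never from a script. Its argument "series" is a list that holds one entry, the list of rows, each a list of 5 numbers: the opening, from 0 (shut) to 1 (fully open), then the shift along the tool's x, y, z in mm, then the turn about the tool's z in rad. A call has exactly 10 rows; each row is the pose to reach, as a shift and turn from the pose commanded when the call began, along the tool's axes at that moment; what a row does not reach only later rows make up. A row lasts 1/12 s, in which the tool goes at most 41.7 mm and 7.16 degrees, less where a joint would pass 70% of its speed; a pose out of reach is approached as far as the arm can. A call with a gripper value outside its range is refused whole. The fingers move at their own pace and stop on an object; the grip force is fixed at half the most. Time passes only in rows, so rows that repeat a pose let the fingers close, or fill a call up. It gives the time, the measured TCP pose, the force, the opening and the grip force at its end, in the units of the state.
- ctrl.get_obs(): the state, without advancing time (a new reading comes with each control period).
- camera(name): name is "scene" or "top" or "wrist"; returns (picture, depth): 480x640x3 uint8, blue, green, red; 480x640 float32, m along the optical axis (not along the pixel's ray), 0 where there is no reading.
- calibration(name): a dict with "intrinsics" (3x3 intrinsics, pixels), "rvec" (rotation vector, rad) and "tvec" (3), from world to camera coordinates, as OpenCV has them. Camera axes: x right, y down, z forward; pixel columns grow to the right and rows downward; lengths in m; the calibration is good to about 2 mm. A picture is of the moment at which its call begins: read the wrist's pose just before it. calibration takes no time and is no camera call; for the wrist camera it gives the pose at the moment of the call.
- order.hand_in(): hands the job in; it is judged then, once.
Trained networks look in the newest picture that a camera, given by its name, has taken for a name from the list of things; names that differ only in an ending like _2 or _b are one class to them, and where a whole thing is asked for, a point or a joint stands for the part that bears it (a point fixed in the world has none). Each returns a list of dicts, best first, with "conf" (0 to 1); they miss things now and then, are a little off and sometimes report something else, mostly with a low value. They report only what shows in the picture. A call takes as long as a camera call. They do not tell look-alikes from the thing itself.
- outline_of(target, camera): "region" (480x640 bool, what is visible of it) and "bbox" ([centre column, centre row, width, height] in pixels, round what is visible of it).
The state is a dict: "time_s": time; "q": joint angles; "dq": joint speeds; "joint_efforts": joint torques, N m; "eef_pos": TCP position; "eef_rot": TCP orientation; "wrist_force": force on the tool from outside, world axes, zero at the start; "torque": the same for the moment, N m; "opening": opening from 0.0 (shut) to 1.0 (fully open); "grasp_force": force on a finger pad.
Only numpy, scipy, OpenCV 4.12 (cv2) and the standard library are available. Lean on these libraries where they do the work, as an engineer would, in place of code of your own. Each camera call takes 0.05 s, during which the arm holds its last target. There are 200 camera calls.

## Working session

There is one attempt and no reset: what is moved stays moved. The work goes in short steps, Python scripts to look and compute and a tool call to move; the robot and the scene stay as the last step left them, time stands still between calls to the robot, and variables do not carry over. Pictures are saved under pics/ and viewed, at most 14 in all, crops included, and the job is handed in when it is done.

Besides the shell and the picture viewer there is one more tool, called after ">>>" by a JSON object that holds its "op" and its "data", one argument or row to a line. move_arm: Moves the arm, as the interface text tells. Its arguments: {"type":"object","properties":{"series":{"type":"array","items":{"type":"array","items":{"type":"array","items":{"type":"number"}}}}},"required":["series"]}

```bash
mkdir -p pics; ls; cat > h.py <<'E'
import numpy as np, cv2
from bench import ctrl, camera, calibration, order, outline_of
def cal(n):
    c=calibration(n); R=cv2.Rodrigues(np.array(c["rvec"],float))[0]
    return np.array(c["intrinsics"]),R,np.array(c["tvec"],float).ravel()
def cloud(n,d,c=None):
    K,R,t=c or cal(n); v,u=np.mgrid[0:480,0:640]
    p=np.stack([(u-K[0,2])/K[0,0]*d,(v-K[1,2])/K[1,1]*d,d],-1)
    w=(p-t)@R; w[d<=0]=np.nan
    return w
def proj(n,P):
    K,R,t=cal(n); p=np.atleast_2d(P)@R.T+t; p=p@K.T; return p[:,:2]/p[:,2:]
E
python3 - <<'E'
from h import *
for n in("top","scene"):
    im,d=camera(n); cv2.imwrite(f"pics/{n}0.png",im); np.save(f"{n}0.npy",d)
    K,R,t=cal(n); print(n,"cam at",-R.T@t)
o=ctrl.get_obs(); print(o["time_s"],o["eef_pos"],o["eef_rot"],o["opening"])
E
```

```text
pics
top cam at [0.405486   0.06702053 1.18926902]
scene cam at [1.23622626 0.93068346 1.03712788]
0.1 [0.13292445 0.55885621 0.19317945] [-2.69770582e-04  1.16600588e-01  9.93178566e-01 -7.52497503e-04] 0.9962855807543155
```

View pics/top0.png

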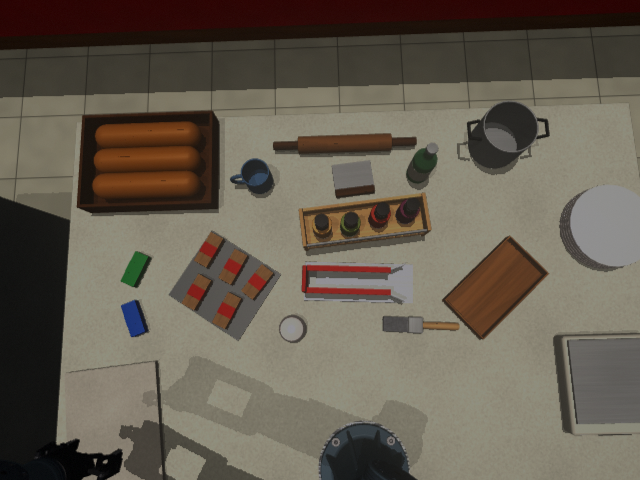

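View pics/scene0.png

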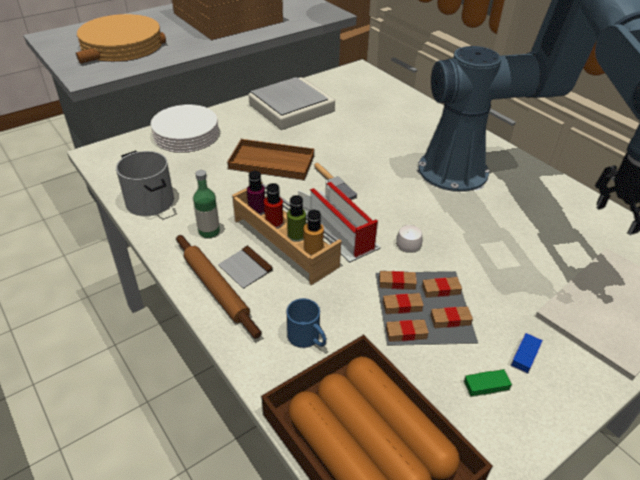

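Top view shows four mills on the shelf: yellow (321,225), green (350,223), red (380,215) and purple (408,210). The track's red stop is at (306,280) and its mouth at (400,283). The tray is at (495,287), and five banded boxes sit on the mat around (226,280). The green (136,268) and blue (134,318) boxes are the look-alikes. Next I'll measure them.

```bash
python3 - <<'E'
from h import *
im,d=camera("top"); w=cloud("top",d)
hsv=cv2.cvtColor(im,cv2.COLOR_BGR2HSV)
def rect(p):
    (c,s,a)=cv2.minAreaRect((p[:,:2]*1000).astype(np.float32)); return np.round(c,1),np.round(s,1),round(a,1)
for n in("mill0","box0","tray","track","shelf","oil","mug","salt","scraper","brush"):
    for o in outline_of(n,"top")[:8]:
        r=o["region"]; p=w[r]; p=p[~np.isnan(p[:,0])]
        z=p[:,2]; zt=np.percentile(z,97)
        q=p[(z>zt-.006)&(z<zt+.01)]
        print(n,round(o["conf"],2),np.round(o["bbox"]).astype(int),"ztop %.3f"%zt,rect(q),"mean",np.round(q.mean(0)*1000)[:3], len(q))
# red lips & stop
red=((hsv[...,0]<8)|(hsv[...,0]>172))&(hsv[...,1]>150)
m=red&(w[...,2]>.08)&(w[...,2]<.115)
m[:, :295]=0;m[:255]=0;m[305:]=0;m[:,420:]=0
n,l,s,c=cv2.connectedComponentsWithStats(m.astype(np.uint8))
for z0,z1 in((.08,.097),(.1,.115)):
    k=m&(w[...,2]>z0)&(w[...,2]<z1); p=w[k]; print(z0,len(p),rect(p),p[:,2].mean())
E
```

```text
mill0 0.93 [350 222  16  28] ztop 0.174 (array([616.5,  14.5]), array([30.5, 32.7]), 42.1) mean [616.  15. 172.] 148
mill0 0.71 [322 226  20  25] ztop 0.175 (array([612.6,  85.4]), array([31. , 31.7]), 88.9) mean [613.  86. 172.] 149
mill0 0.61 [410 211  22  21] ztop 0.175 (array([ 645.2, -132.5]), array([31.9, 30. ]), 86.4) mean [ 645. -133.  173.] 142
box0 0.95 [197 291  29  39] ztop 0.031 (array([460.5, 427.5]), array([41. , 89.3]), 59.9) mean [461. 427.  28.] 396
box0 0.94 [258 283  28  33] ztop 0.032 (array([482.4, 264.6]), array([40.1, 85.8]), 49.8) mean [481. 265.  28.] 359
box0 0.86 [225 311  27  34] ztop 0.031 (array([409.3, 346.2]), array([40.4, 89.1]), 61.5) mean [408. 347.  28.] 417
box0 0.74 [210 249  32  33] ztop 0.031 (array([573.2, 395.4]), array([39.5, 88.9]), 58.7) mean [572. 395.  28.] 371
box0 0.71 [234 266  26  33] ztop 0.031 (array([525.3, 329.2]), array([39.5, 87.9]), 61.6) mean [525. 329.  28.] 368
box0 0.62 [135 271  33  38] ztop 0.028 (array([527.2, 597.2]), array([41.5, 89.3]), 64.9) mean [527. 598.  25.] 419
box0 0.56 [134 320  27  37] ztop 0.028 (array([3
[... 721 characters left out ...]
]), array([220.9,  70.1]), 86.8) mean [477.  31.  94.] 801
salt 0.65 [235 265  28  37] ztop 0.031 (array([525.1, 330.4]), array([41.2, 89.6]), 60.1) mean [524. 330.  28.] 392
salt 0.52 [422 324  77  17] ztop 0.023 (array([ 356.1, -165.2]), array([199.2,  39.8]), 86.5) mean [ 357. -151.   20.] 591
scraper 0.67 [356 177  44  33] ztop 0.019 (array([732.5,  -5.6]), array([ 34.9, 109.4]), 5.0) mean [726.  -5.  17.] 284
brush 0.7 [420 323  78  14] ztop 0.023 (array([ 356.1, -165.2]), array([199.2,  39.8]), 86.5) mean [ 357. -151.   20.] 596
0.08 836 (array([475.3,  24.2]), array([209.7,  68.6]), 86.8) 0.09242692888049316
0.1 95 (array([480.2, 135.2]), array([ 7.9, 61.7]), 88.8) 0.10838614804007456
```

```bash
cat >> h.py <<'E'
from scipy.spatial.transform import Rotation as Ro
def pose():
    o=ctrl.get_obs(); w,x,y,z=o["eef_rot"]; return np.array(o["eef_pos"])*1000,Ro.from_quat([x,y,z,w]).as_matrix()
def go(*T,p=None,R=None):
    """chain of targets (x,y,z mm, yaw of closing line deg); prints tool shift/turn per leg, each leg from the last target"""
    if p is None:p,R=pose()
    yaw=np.degrees(np.arctan2(R[1,1],R[0,1]))
    print("now",np.round(p,1),"yaw",round(yaw,1))
    for x,y,z,a in T:
        s=R.T@(np.array([x,y,z])-p); t=-((a-yaw+90)%180-90)
        print((x,y,z,a),"shift",np.round(s,1),"turn %.3f"%np.radians(t))
        p=np.array([x,y,z],float); n=yaw-t; R=Ro.from_euler("z",n-90,degrees=True).as_matrix()@np.diag([-1.,1,-1]); yaw=n
E
python3 - <<'E'
from h import *
go((300,250,300,-3.2),(440,-60,300,-3.2))
E
```

```text
now [133.2 559.4 194. ] yaw 76.6
(300, 250, 300, -3.2) shift [-233.9 -262.3 -106. ] turn 1.393
(440, -60, 300, -3.2) shift [-301.7  157.1    0. ] turn -0.000
```

>>> {"op": "move_arm", "data": {
  "series": [
    [[1,-30,-30,-40,0.1],[1,-60,-60,-80,0.2],[1,-85,-90,-106,0.32],[1,-110,-120,-106,0.44],[1,-135,-150,-106,0.56],[1,-160,-180,-106,0.68],[1,-185,-207,-106,0.8],[1,-210,-235,-106,0.92],[1,-234,-262,-106,1.04],[1,-234,-262,-106,1.16]]
  ]
}}

```text
time_s: 1.48
eef_pos: [0.3023, 0.2461, 0.3003]
eef_rot: [0.001, 0.646, 0.763, 0.0]
wrist_force: [-0.4, 1.5, 0.1]
opening: 0.999
grasp_force: 0.0
```

```bash
python3 - <<'E'
from h import *
go((440,-60,300,-3.2))
E
```

```text
now [302.3 246.1 300.3] yaw 9.5
(440, -60, 300, -3.2) shift [-324.7   85.2    1.1] turn 0.222
```

>>> {"op": "move_arm", "data": {
  "series": [
    [[1,-36,10,0,0.1],[1,-72,20,0,0.2],[1,-108,30,0,0.23],[1,-144,40,0,0.23],[1,-180,50,0,0.23],[1,-216,60,0,0.23],[1,-252,70,0,0.23],[1,-288,78,0,0.23],[1,-325,85,1,0.23],[1,-325,85,1,0.23]]
  ]
}}

```text
time_s: 2.32
eef_pos: [0.4424, -0.0602, 0.2986]
eef_rot: [0.001, 0.727, 0.686, -0.001]
wrist_force: [-0.3, -0.4, 0.0]
opening: 1.0
grasp_force: 0.0
```

```bash
cat > look.py <<'E'
from h import *
import sys
im,d=camera("wrist"); c=cal("wrist"); cv2.imwrite(f"pics/{sys.argv[1]}.png",im); np.savez(sys.argv[1],d=d,K=c[0],R=c[1],t=c[2],im=im)
p,R=pose(); print("pose",np.round(p,1),"cam",np.round(-c[1].T@c[2]*1000,1))
E
python3 look.py w1
```

```text
pose [441.5 -57.6 298.5] cam [446.3  11.6 478.9]
```

View pics/w1.png

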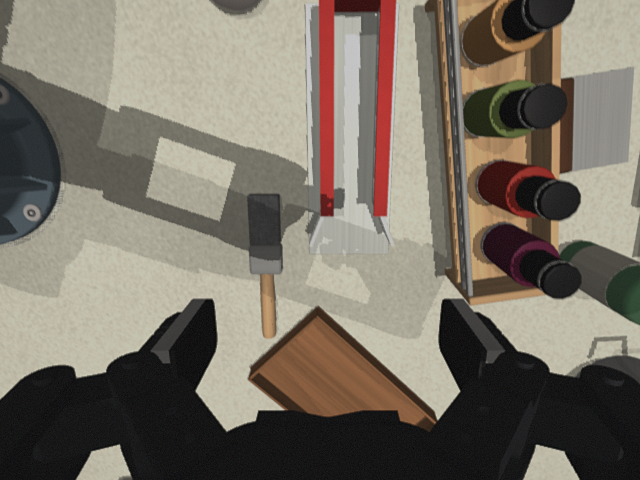

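The wrist view shows the lips at columns 326 and 382 with the mouth at row 215. The four caps are at (540,8), (535,105), (552,198) and (553,277). I'll measure both from this view.

```bash
python3 - <<'E'
from h import *
def run(im,w,cols):
    hsv=cv2.cvtColor(im,cv2.COLOR_BGR2HSV)
    m=((hsv[...,0]<8)|(hsv[...,0]>172))&(hsv[...,1]>150)&(abs(w[...,2]-.091)<.005)&(w[...,0]<.54)&(w[...,0]>.4)&(w[...,1]<.12)
    P=w[m]*1000; L=[]
    c=P[:,:2].mean(0)
    _,_,V=np.linalg.svd(P[:,:2]-c,full_matrices=False); dr=V[0]*np.sign(V[0][1]); nx=np.array([dr[1],-dr[0]])
    for s in(1,-1):
        q=P[((P[:,:2]-c)@nx)*s>0]; 
        vx,vy,x0,y0=cv2.fitLine(q[:,:2].astype(np.float32),cv2.DIST_HUBER,0,.01,.01).ravel()
        L.append((x0+(0-y0)*vx/vy,vx/vy)); e=(q[:,:2]-c)@nx; print("n",len(q),"edge",np.percentile(e,[2,98]).round(1),"y",q[:,1].min().round(1),"z",q[:,2].mean().round(1))
    L=np.array(L); print("lines x at y=0, slope",L.round(3),"mid",L.mean(0).round(4),"deg",np.degrees(np.arctan(L[:,1])).round(2))
    b=(w[...,2]>.165)&(w[...,2]<.18)&(im.max(-1)<70)&(w[...,0]>.55)&(w[...,0]<.7)&(w[...,1]<.13)&(w[...,1]>-.17)
    n,l,s,ce=cv2.connectedComponentsWithStats(b.astype(np.uint8))
    for i in range(1,n):
        if s[i,4]>60:
            p=w[l==i][:,:]*1000; (c,r)=cv2.minEnclosingCircle(p[:,:2].astype(np.float32)); print("cap",np.round(c,1),round(r,1),p[:,2].mean().round(1),s[i,4])
f=np.load("w1.npz"); run(f["im"],cloud("wrist",f["d"],(f["K"],f["R"],f["t"])),0)
print("top"); im,d=camera("top"); run(im,cloud("top",d),0)
E
```

```text
n 2920 edge [20.7 33.4] y -78.0 z 92.5
n 2745 edge [-34.9 -22.6] y -74.7 z 92.6
lines x at y=0, slope [[5.00016e+02 5.60000e-02]
 [4.43867e+02 5.80000e-02]] mid [4.719412e+02 5.710000e-02] deg [3.2  3.33]
cap [611.1  88.7] 16.3 171.8 1187
cap [614.9  18.4] 17.6 171.9 1675
cap [633.9 -56.7] 16.7 171.7 1331
cap [ 644.8 -128. ] 17.3 171.4 1156
top
n 323 edge [19.6 32.9] y -51.8 z 92.2
n 295 edge [-35.2 -22.3] y -37.0 z 92.3
lines x at y=0, slope [[5.01886e+02 4.90000e-02]
 [4.46333e+02 5.00000e-02]] mid [4.741095e+02 4.960000e-02] deg [2.79 2.89]
cap [ 645.9 -132.9] 16.8 171.9 159
cap [636. -61.] 17.1 172.1 158
cap [615.7  15.1] 16.8 172.3 150
cap [613.3  86.5] 16.8 172.0 150
```

```bash
sed -i 's/^im,d=camera("wrist"); c=cal("wrist");/c=cal("wrist"); im,d=camera("wrist");/' look.py; python3 - <<'E'
from h import *
go((645.5,-132,240,-3.2),(645.5,-132,137,-3.2))
E
```

```text
now [441.  -55.9 298.6] yaw -3.2
(645.5, -132, 240, -3.2) shift [-64.6 208.5  58.4] turn -0.000
(645.5, -132, 137, -3.2) shift [  0.   0. 103.] turn -0.000
```

>>> {"op": "move_arm", "data": {
  "series": [
    [[1,-10,32,8,0],[1,-20,64,18,0],[1,-30,96,28,0],[1,-40,128,38,0],[1,-50,160,48,0],[1,-58,186,55,0],[1,-63,203,58,0],[1,-64.6,208.5,58.4,0],[1,-64.6,208.5,58.4,0],[1,-64.6,208.5,58.4,0]]
  ]
}}

```text
time_s: 3.25
eef_pos: [0.6454, -0.1289, 0.2409]
eef_rot: [-0.0, 0.725, 0.689, -0.0]
wrist_force: [-1.1, 0.1, -0.7]
opening: 1.007
grasp_force: 0.0
```

```bash
python3 look.py w2; python3 - <<'E'
from h import *
go((645.5,-132,137,-3.2))
E
```

```text
pose [ 645.2 -129.   241.3] cam [649.7 -59.7 421.3]
now [ 645.2 -129.   241.3] yaw -3.0
(645.5, -132, 137, -3.2) shift [ -3.    0.4 104.3] turn 0.004
```

View pics/w2.png

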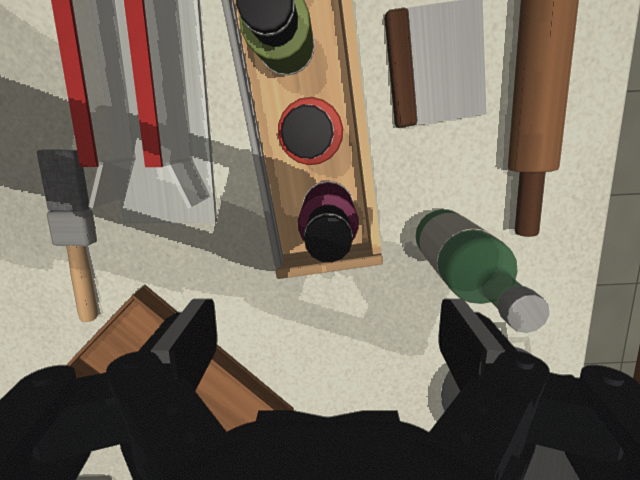

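The wrist view shows the purple cap at (328,238), roughly between the fingers. The red cap is at (307,130).

```bash
cat > caps.py <<'E'
from h import *
import sys
f=np.load(sys.argv[1]+".npz"); im=f["im"]; w=cloud("wrist",f["d"],(f["K"],f["R"],f["t"]))*1000
lo,hi=(float(v) for v in sys.argv[2:4]) 
b=(w[...,2]>lo)&(w[...,2]<hi)&(im.max(-1)<90)
n,l,s,ce=cv2.connectedComponentsWithStats(b.astype(np.uint8))
for i in range(1,n):
    if 300<s[i,4]<6000:
        p=w[l==i]; c,r=cv2.minEnclosingCircle(p[:,:2].astype(np.float32)); print("cap",np.round(c,1),round(r,1),"z",p[:,2].mean().round(1),"px",ce[i].round(),"med",np.median(p,0).round(1))
E
python3 caps.py w2 165 180
```

```text
cap [616.1  14.7] 16.7 z 171.9 px [265.  14.] med [616.2   7.9 172.2]
cap [636.1 -60.4] 16.7 z 172.4 px [307. 131.] med [636.3 -59.9 172.4]
cap [ 646.2 -132.2] 17.1 z 172.1 px [328. 238.] med [ 646.1 -131.   172.4]
cap [ 771.3 -178.6] 11.4 z 172.7 px [500. 287.] med [ 765.3 -172.8  173.1]
```

>>> {"op": "move_arm", "data": {
  "series": [
    [[1,-2,1,15,0],[1,-3,1,40,0],[1,-3,1,68,0],[1,-3,1,92,0],[1,-3,1,104,0],[1,-3,1,104,0],[0,-3,1,104,0],[0,-3,1,104,0],[0,-3,1,104,0],[0,-3,1,104,0]]
  ]
}}

```text
time_s: 4.13
eef_pos: [0.6477, -0.1336, 0.1387]
eef_rot: [0.001, 0.726, 0.688, 0.001]
wrist_force: [1.0, 0.5, -0.2]
opening: 0.455
grasp_force: 0.0
```

>>> {"op": "move_arm", "data": {
  "series": [
    [[0,0,0,0,0],[0,0,0,0,0],[0,0,0,-8,0],[0,0,0,-22,0],[0,0,0,-40,0],[0,0,0,-58,0],[0,0,0,-76,0],[0,0,0,-90,0],[0,0,0,-96,0],[0,0,0,-96,0]]
  ]
}}

```text
time_s: 4.97
eef_pos: [0.648, -0.1337, 0.236]
eef_rot: [0.002, 0.726, 0.688, 0.001]
wrist_force: [-0.7, 0.5, 0.7]
opening: -0.004
grasp_force: 0.0
```

```bash
python3 look.py w3; python3 - <<'E'
from h import *
o=ctrl.get_obs();print(o["opening"],o["grasp_force"],o["wrist_force"])
go((466.8,-117,240,-3.2),(466.8,-117,96,-3.2))
E
```

```text
pose [ 647.2 -133.5  234.1] cam [651.5 -64.2 416.3]
-0.0009319303015032625 0.0 [ 0.82869615 -0.22751575 -0.80937505]
now [ 647.2 -133.5  234.1] yaw -3.0
(466.8, -117, 240, -3.2) shift [   6.9 -181.    -6.3] turn 0.003
(466.8, -117, 96, -3.2) shift [  0.   0. 144.] turn -0.000
```

View pics/w3.png

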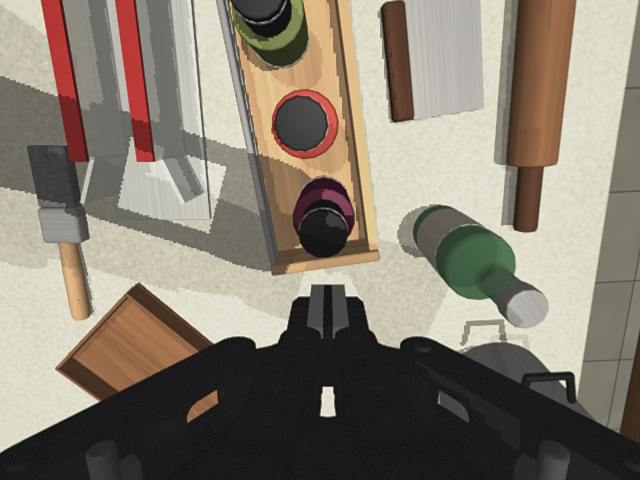

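The grip missed: the fingers are shut and empty at (328,285), and the purple mill still stands at (324,232). I'll check whether the calibration puts the TCP at the fingertips.

```bash
python3 caps.py w3 165 180; python3 - <<'E'
from h import *
p,R=pose(); print(p,proj("wrist",p/1000),proj("wrist",(p-19*R[:,2])/1000))
f=np.load("w3.npz"); w=cloud("wrist",f["d"],(f["K"],f["R"],f["t"]))*1000
for v in range(280,340,8): print(v,w[v,318].round(1),w[v,340].round(1))
E
```

```text
cap [616.4   9.2] 15.4 z 171.6 px [258.   9.] med [616.1   4.2 172. ]
cap [636.1 -60.3] 16.6 z 172.4 px [301. 123.] med [636.2 -60.  172.4]
cap [ 646.3 -132.2] 17.0 z 172.2 px [323. 233.] med [ 646.1 -131.2  172.4]
cap [ 770.9 -178.1] 11.2 z 172.9 px [498. 284.] med [ 765.2 -172.8  173. ]
[ 647.22291434 -133.46692354  234.10288437] [[326.06075843 270.5865044 ]] [[325.91755826 285.36441038]]
280 [ 6.332e+02 -2.362e+02  1.000e-01] [ 6.593e+02 -2.374e+02  6.000e-01]
288 [ 645.3 -123.5  280.9] [ 653.9 -124.1  280.6]
296 [ 645.5 -123.   289.4] [ 653.6 -123.6  288.9]
304 [ 645.7 -123.   296. ] [ 653.4 -123.9  295. ]
312 [ 645.7 -123.3  301.3] [ 653.1 -123.7  301.4]
320 [ 645.8 -123.3  306.8] [ 652.9 -122.8  308.4]
328 [ 645.9 -123.8  311.1] [ 652.8 -123.9  311.6]
336 [ 646.2 -121.9  319.1] [ 652.6 -122.2  319.1]
```

```bash
python3 - <<'E'
from h import *
im,d=camera("scene"); w=cloud("scene",d)*1000; p,R=pose(); print(p)
u,v=proj("scene",p/1000)[0]; print(u,v)
m=(abs(w[...,0]-p[0])<25)&(abs(w[...,1]-p[1])<30)&(w[...,2]>178)
P=w[m]; print(len(P),P.min(0),np.percentile(P[:,2],[1,5,20]))
u,v=int(u),int(v); c=im[max(0,v-90):v+60,u-100:u+100].copy(); cv2.circle(c,(100,min(v,90)),2,(0,255,0),-1)
cv2.imwrite("pics/s1.png",cv2.resize(c,None,fx=4,fy=4))
E
```

```text
[ 646.56433886 -133.26101902  232.65499779]
252.2714274975925 153.84752553913515
893 [ 621.61830063 -153.87960416  271.1940487 ] [275.41295116 286.48289763 316.61041833]
```

View pics/s1.png

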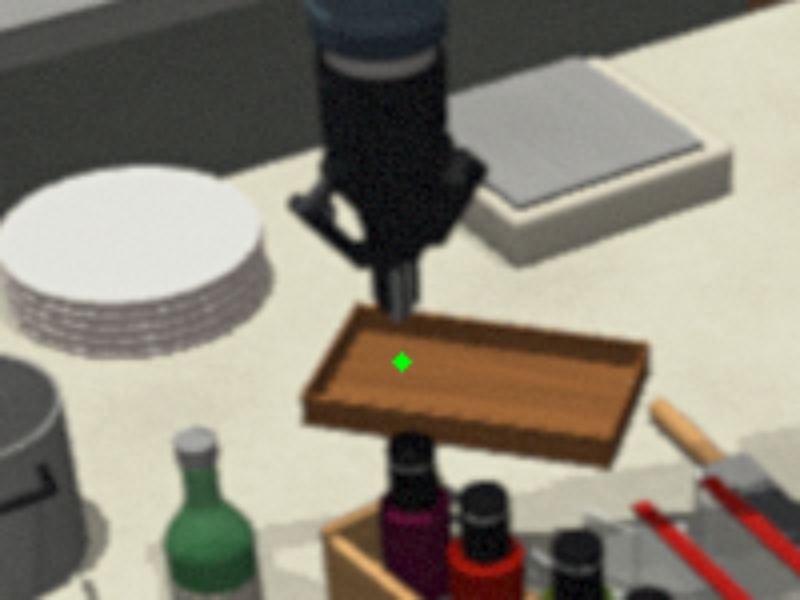

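Two cameras agree that the real fingertips are about 41 mm above the reported TCP. I'll use that offset, so the reported z for the cap grip becomes 98 on the shelf and 56 in the track.

>>> {"op": "move_arm", "data": {
  "series": [
    [[1,0,0,0,0],[1,1,-1,10,0],[1,1,-1,20,0],[1,1,-1,30,0],[1,1,-1,50,0],[1,1,-1,75,0],[1,1,-1,100,0],[1,1,-1,125,0],[1,1,-1,134,0],[1,1,-1,134,0]]
  ]
}}

```text
time_s: 5.9
eef_pos: [0.6427, -0.1311, 0.0939]
eef_rot: [-0.004, 0.726, 0.688, -0.002]
wrist_force: [-0.4, 0.2, 0.1]
opening: 1.004
grasp_force: 0.0
```

>>> {"op": "move_arm", "data": {
  "series": [
    [[0,0,0,0,0],[0,0,0,0,0],[0,0,0,0,0],[0,0,0,0,0],[0,0,0,0,0],[0,0,0,0,0],[0,0,0,0,0],[0,0,0,0,0],[0,0,0,0,0],[0,0,0,0,0]]
  ]
}}

```text
time_s: 6.73
eef_pos: [0.6466, -0.1326, 0.1005]
eef_rot: [0.001, 0.726, 0.688, 0.0]
wrist_force: [-1.3, -0.2, 7.5]
opening: 0.386
grasp_force: 59.2
```

>>> {"op": "move_arm", "data": {
  "series": [
    [[0,0,0,-4,0],[0,0,0,-12,0],[0,0,0,-24,0],[0,0,0,-38,0],[0,0,0,-54,0],[0,0,0,-70,0],[0,0,0,-84,0],[0,0,0,-94,0],[0,0,0,-98,0],[0,0,0,-98,0]]
  ]
}}

```text
time_s: 7.57
eef_pos: [0.6464, -0.1325, 0.1983]
eef_rot: [0.001, 0.726, 0.688, 0.001]
wrist_force: [-0.3, 0.5, -2.4]
opening: 0.38
grasp_force: 59.7
```

```bash
python3 look.py w4; python3 - <<'E'
from h import *
o=ctrl.get_obs();print(o["opening"],o["grasp_force"],o["wrist_force"])
go((467,-119,197,-3.2),(467,-119,56,-3.2))
im,d=camera("scene"); c=im[60:260,160:400]; cv2.imwrite("pics/s2.png",cv2.resize(c,None,fx=3,fy=3))
w=cloud("scene",d)*1000; hsv=cv2.cvtColor(im,cv2.COLOR_BGR2HSV)
m=(hsv[...,0]>140)&(hsv[...,0]<172)&(hsv[...,1]>80)&(w[...,2]>70)&(abs(w[...,0]-646)<50)&(abs(w[...,1]+132)<50); P=w[m]; print(len(P),np.percentile(P[:,2],[3,97]))
E
```

```text
pose [ 645.8 -132.3  196.9] cam [650.3 -63.1 378.7]
0.3832203100387647 59.68649983406067 [ 0.19900316  0.26884621 -2.10771982]
now [ 645.8 -132.3  196.9] yaw -3.0
(467, -119, 197, -3.2) shift [ 3.800e+00 -1.793e+02 -1.000e-01] turn 0.003
(467, -119, 56, -3.2) shift [  0.   0. 141.] turn -0.000
478 [156.64570758 373.50569726]
```

View pics/s2.png

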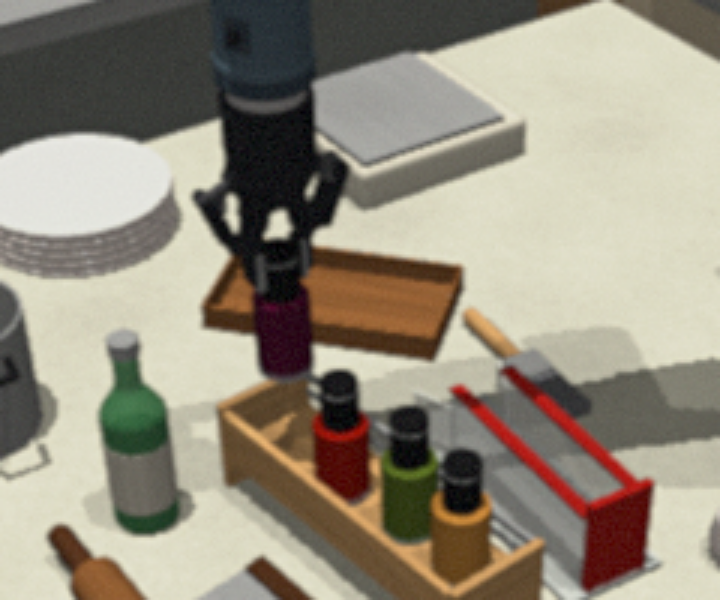

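The mill is held upright above the shelf. Next I carry it to the landing and lower it.

>>> {"op": "move_arm", "data": {
  "series": [
    [[0,0,-8,0,0],[0,0,-24,0,0],[0,1,-48,0,0],[0,2,-76,0,0],[0,3,-104,0,0],[0,4,-132,0,0],[0,4,-156,0,0],[0,4,-172,0,0],[0,4,-179,0,0],[0,4,-179,0,0]]
  ]
}}

```text
time_s: 8.5
eef_pos: [0.4655, -0.1183, 0.196]
eef_rot: [-0.001, 0.726, 0.688, -0.0]
wrist_force: [-0.1, -0.0, -2.3]
opening: 0.38
grasp_force: 60.1
```

>>> {"op": "move_arm", "data": {
  "series": [
    [[0,0,0,0,0],[0,0,0,10,0],[0,0,0,30,0],[0,0,0,54,0],[0,0,0,78,0],[0,0,0,100,0],[0,0,0,116,0],[0,0,0,122,0],[0,0,0,122,0],[0,0,0,122,0]]
  ]
}}

```text
time_s: 9.33
eef_pos: [0.4676, -0.1188, 0.0745]
eef_rot: [-0.0, 0.726, 0.688, -0.0]
wrist_force: [-0.1, -1.3, -0.8]
opening: 0.384
grasp_force: 60.1
```

```bash
python3 look.py w5; python3 - <<'E'
from h import *
o=ctrl.get_obs();print(o["opening"],o["grasp_force"],o["wrist_force"])
go((467,-119,60,-3.2),(473+.056*111,-5+111,60,-3.2))
E
```

```text
pose [ 468.1 -119.1   75.2] cam [472.  -49.6 254.9]
0.3793458517993643 60.13383865356445 [ 0.40379327 -1.13878023 -1.50496291]
now [ 468.1 -119.1   75.2] yaw -3.0
(467, -119, 60, -3.2) shift [ 0.1 -1.1 15.2] turn 0.003
(479.216, 106, 60, -3.2) shift [225.3  -0.4   0. ] turn -0.000
```

View pics/w5.png

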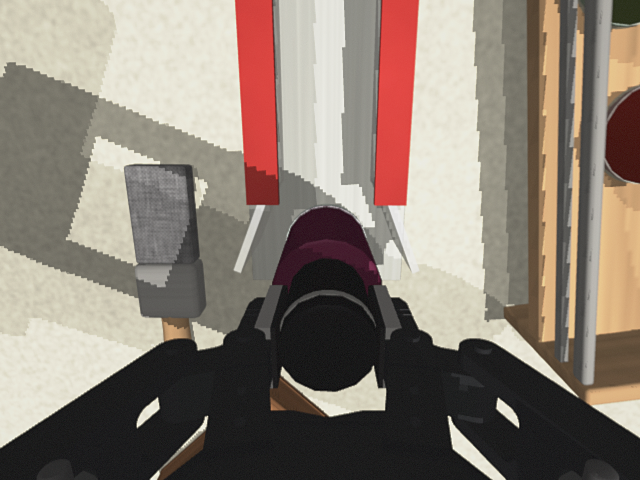

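The wrist view shows the lane centre at column 328 (lip inner edges at 279 and 376) and the cap at column 328, so they're aligned. Next: lower and slide in.

>>> {"op": "move_arm", "data": {
  "series": [
    [[0,0,0,5,0],[0,0,0,11,0],[0,0,0,15,0],[0,4,0,15,0],[0,12,0,15,0],[0,24,0,15,0],[0,38,0,15,0],[0,54,0,15,0],[0,70,0,15,0],[0,80,0,15,0]]
  ]
}}

```text
time_s: 10.22
eef_pos: [0.4712, -0.0365, 0.0597]
eef_rot: [-0.0, 0.725, 0.689, 0.0]
wrist_force: [-1.0, 0.6, -1.1]
opening: 0.382
grasp_force: 60.1
```

>>> {"op": "move_arm", "data": {
  "series": [
    [[0,12,0,0,0],[0,30,0,0,0],[0,50,0,0,0],[0,70,0,0,0],[0,90,0,0,0],[0,108,0,0,0],[0,122,0,0,0],[0,132,0,0,0],[0,138,0,0,0],[0,138,0,0,0]]
  ]
}}

```text
time_s: 11.05
eef_pos: [0.4786, 0.1001, 0.0597]
eef_rot: [-0.0, 0.725, 0.689, 0.0]
wrist_force: [0.5, 0.2, -2.2]
opening: 0.385
grasp_force: 60.1
```

>>> {"op": "move_arm", "data": {
  "series": [
    [[0,0,0,1,0],[0,2,0,2,0],[0,3,0,2,0],[0,4,0,2,0],[0,5,0,2,0],[0,6,0,2,0],[0,7,0,2,0],[0,8,0,2,0],[0,8,0,2,0],[0,8,0,2,0]]
  ]
}}

```text
time_s: 11.88
eef_pos: [0.4804, 0.1059, 0.0585]
eef_rot: [0.001, 0.726, 0.688, 0.0]
wrist_force: [-0.9, -3.3, 5.9]
opening: 0.384
grasp_force: 61.0
```

```bash
python3 look.py w6; python3 - <<'E'
from h import *
o=ctrl.get_obs();print(o["opening"],o["grasp_force"],o["wrist_force"],pose()[0])
E
```

```text
pose [480.3 105.9  58.5] cam [484.3 175.3 238.8]
0.38441248233375125 60.9751296043396 [-0.23042916 -3.13997271  4.82332501] [480.34730537 105.91473729  58.46375904]
```

View pics/w6.png

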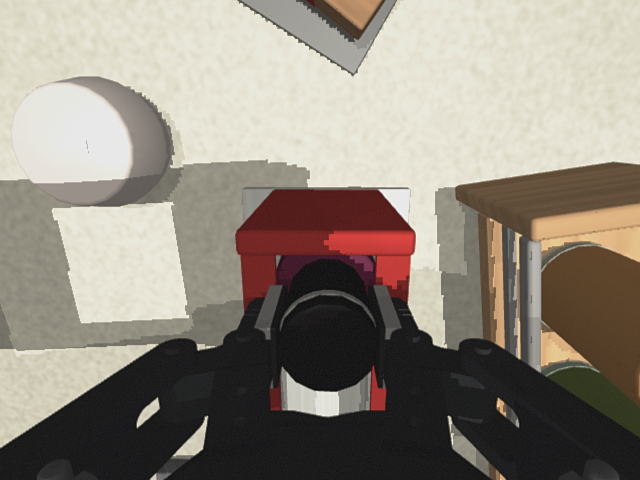

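Purple is seated against the stop. I'll release it, rise, and go above red.

>>> {"op": "move_arm", "data": {
  "series": [
    [[1,0,0,0,0],[1,0,0,0,0],[1,0,0,0,0],[1,0,0,0,0],[1,0,0,-10,0],[1,0,0,-30,0],[1,0,0,-60,0],[1,0,0,-95,0],[1,0,0,-130,0],[1,0,0,-150,0]]
  ]
}}

```text
time_s: 12.77
eef_pos: [0.4807, 0.1071, 0.2125]
eef_rot: [0.002, 0.726, 0.688, 0.002]
wrist_force: [0.7, 0.2, 0.5]
opening: 1.003
grasp_force: 0.0
```

>>> {"op": "move_arm", "data": {
  "series": [
    [[1,-20,20,0,0],[1,-45,46,0,0],[1,-70,72,0,0],[1,-95,98,0,0],[1,-118,123,0,0],[1,-138,144,0,0],[1,-152,158,0,0],[1,-158,164,0,0],[1,-158,164,0,0],[1,-158,164,0,0]]
  ]
}}

```text
time_s: 13.6
eef_pos: [0.634, -0.0589, 0.2076]
eef_rot: [-0.001, 0.726, 0.688, -0.0]
wrist_force: [-0.2, 0.1, 1.0]
opening: 1.004
grasp_force: 0.0
```

```bash
python3 look.py w7; python3 caps.py w7 165 180; python3 - <<'E'
from h import *
go((636,-60.5,98.5,-3))
im,d=camera("top"); w=cloud("top",d)*1000
m=(w[...,2]>122)&(w[...,2]<138)&(w[...,0]>440)&(w[...,0]<520)&(im.max(-1)<80); P=w[m]
if len(P): print("track caps",cv2.minEnclosingCircle(P[:,:2].astype(np.float32)))
E
```

```text
pose [633.8 -58.4 207.7] cam [638.5  10.1 388. ]
cap [612.7  75.8] 12.3 z 170.9 px [271.   5.] med [613.   72.7 171.6]
cap [616.3  15.7] 17.0 z 172.4 px [287. 121.] med [616.3  16.  172.4]
cap [636.5 -59.3] 17.0 z 172.1 px [330. 248.] med [636.3 -58.3 172.4]
now [633.8 -58.4 207.7] yaw -3.0
(636, -60.5, 98.5, -3) shift [ -2.    2.4 109.2] turn -0.000
track caps ((480.5625305175781, 104.69880676269531), 16.95588493347168)
```

>>> {"op": "move_arm", "data": {
  "series": [
    [[1,-1,1,12,0],[1,-2,2,36,0],[1,-2,2,64,0],[1,-2,2,90,0],[1,-2,2,105,0],[1,-2,2,109,0],[1,-2,2,109,0],[1,-2,2,109,0],[0,-2,2,109,0],[0,-2,2,109,0]]
  ]
}}

```text
time_s: 14.53
eef_pos: [0.6376, -0.0618, 0.1005]
eef_rot: [0.001, 0.726, 0.688, 0.001]
wrist_force: [0.3, 0.8, -1.0]
opening: 0.743
grasp_force: 0.0
```

>>> {"op": "move_arm", "data": {
  "series": [
    [[0,0,0,0,0],[0,0,0,0,0],[0,0,0,0,0],[0,0,0,0,0],[0,0,0,0,0],[0,0,0,0,0],[0,0,0,-4,0],[0,0,0,-14,0],[0,0,0,-30,0],[0,0,0,-48,0]]
  ]
}}

```text
time_s: 15.37
eef_pos: [0.6355, -0.0614, 0.1462]
eef_rot: [-0.001, 0.726, 0.688, -0.001]
wrist_force: [0.1, -0.2, -1.5]
opening: 0.38
grasp_force: 59.6
```

>>> {"op": "move_arm", "data": {
  "series": [
    [[0,0,0,-20,0],[0,0,0,-38,0],[0,0,0,-48,0],[0,0,0,-50,0],[0,0,0,-50,0],[0,0,0,-50,0],[0,0,0,-50,0],[0,0,0,-50,0],[0,0,0,-50,0],[0,0,0,-50,0]]
  ]
}}

```text
time_s: 16.2
eef_pos: [0.6361, -0.0616, 0.1959]
eef_rot: [-0.0, 0.726, 0.688, -0.0]
wrist_force: [0.9, -0.1, -1.5]
opening: 0.387
grasp_force: 59.6
```

```bash
python3 - <<'E'
from h import *
o=ctrl.get_obs();print(o["opening"],o["grasp_force"],o["wrist_force"])
go((468,-119,197,-3),(468,-119,58.5,-3))
E
```

```text
0.38681826620297144 59.63155388832092 [ 0.86550623 -0.10314577 -1.45154169]
now [636.1 -61.6 195.9] yaw -3.0
(468, -119, 197, -3) shift [ -66.3 -164.9   -1. ] turn -0.001
(468, -119, 58.5, -3) shift [  0.    0.  138.5] turn -0.000
```

>>> {"op": "move_arm", "data": {
  "series": [
    [[0,-3,-8,0,0],[0,-10,-24,0,0],[0,-20,-48,0,0],[0,-30,-75,0,0],[0,-41,-102,0,0],[0,-51,-127,0,0],[0,-59,-147,0,0],[0,-64,-160,0,0],[0,-66,-165,0,0],[0,-66,-165,0,0]]
  ]
}}

```text
time_s: 17.03
eef_pos: [0.4673, -0.1192, 0.1969]
eef_rot: [0.0, 0.726, 0.688, 0.0]
wrist_force: [0.6, 0.2, -1.8]
opening: 0.384
grasp_force: 59.8
```

>>> {"op": "move_arm", "data": {
  "series": [
    [[0,0,0,4,0],[0,0,0,16,0],[0,0,0,36,0],[0,0,0,60,0],[0,0,0,84,0],[0,0,0,106,0],[0,0,0,124,0],[0,0,0,133,0],[0,0,0,136,0],[0,0,0,136,0]]
  ]
}}

```text
time_s: 17.87
eef_pos: [0.4683, -0.1184, 0.06]
eef_rot: [-0.001, 0.725, 0.688, -0.0]
wrist_force: [-0.6, 0.2, -1.0]
opening: 0.387
grasp_force: 59.8
```

```bash
python3 - <<'E'
from h import *
o=ctrl.get_obs();print(o["opening"],o["grasp_force"],o["wrist_force"])
go((468,-119,58.5,-3),(477.7,56,58.5,-3))
E
```

```text
0.3866383516853394 59.84804570674896 [-0.63048262  0.23871073 -1.00681601]
now [ 468.3 -118.4   60. ] yaw -3.0
(468, -119, 58.5, -3) shift [-0.6 -0.2  1.5] turn -0.000
(477.7, 56, 58.5, -3) shift [175.3   0.5   0. ] turn -0.000
```

>>> {"op": "move_arm", "data": {
  "series": [
    [[0,5,0,0,0],[0,16,0,0,0],[0,34,0,0,0],[0,54,0,0,0],[0,76,0,0,0],[0,98,0,0,0],[0,120,0,0,0],[0,140,0,0,0],[0,155,0,0,0],[0,162,0,0,0]]
  ]
}}

```text
time_s: 18.7
eef_pos: [0.4767, 0.0454, 0.0613]
eef_rot: [0.0, 0.725, 0.689, 0.0]
wrist_force: [-0.5, -0.3, -3.2]
opening: 0.382
grasp_force: 60.0
```

>>> {"op": "move_arm", "data": {
  "series": [
    [[0,3,0,0.5,0],[0,5,0,1,0],[0,7,0,2,0],[0,9,0,2,0],[0,11,0,2,0],[0,13,0,2,0],[0,14,0,2,0],[0,15,0,2,0],[0,15,0,2,0],[0,15,0,2,0]]
  ]
}}

```text
time_s: 19.53
eef_pos: [0.4783, 0.0548, 0.059]
eef_rot: [0.002, 0.726, 0.688, -0.001]
wrist_force: [-0.8, -12.8, 0.2]
opening: 0.382
grasp_force: 60.4
```

>>> {"op": "move_arm", "data": {
  "series": [
    [[1,0,0,0,0],[1,0,0,0,0],[1,0,0,0,0],[1,0,0,0,0],[1,0,0,-10,0],[1,0,0,-30,0],[1,0,0,-60,0],[1,0,0,-95,0],[1,0,0,-130,0],[1,0,0,-150,0]]
  ]
}}

```text
time_s: 20.37
eef_pos: [0.4791, 0.058, 0.2136]
eef_rot: [0.002, 0.725, 0.688, 0.002]
wrist_force: [1.6, -0.3, 1.3]
opening: 1.004
grasp_force: 0.0
```

>>> {"op": "move_arm", "data": {
  "series": [
    [[1,-3,14,0,0],[1,-9,36,0,0],[1,-16,60,0,0],[1,-22,84,0,0],[1,-28,108,0,0],[1,-33,128,0,0],[1,-36,139,0,0],[1,-36,140,0,0],[1,-36,140,0,0],[1,-36,140,0,0]]
  ]
}}

```text
time_s: 21.2
eef_pos: [0.6147, 0.0151, 0.2088]
eef_rot: [-0.0, 0.725, 0.688, -0.0]
wrist_force: [-0.0, 0.8, 0.6]
opening: 0.998
grasp_force: 0.0
```

```bash
cat > st.py <<'E'
from h import *
import sys
o=ctrl.get_obs();print(round(o["time_s"],1),round(o["opening"],3),np.round(o["grasp_force"],1),np.round(o["wrist_force"],1))
go(*[tuple(map(float,a.split(","))) for a in sys.argv[1:]])
E
cat > trk.py <<'E'
from h import *
im,d=camera("top"); w=cloud("top",d)*1000
m=(w[...,2]>122)&(w[...,2]<138)&(w[...,0]>440)&(w[...,0]<520)&(im.max(-1)<80)
n,l,s,c=cv2.connectedComponentsWithStats(m.astype(np.uint8))
for i in range(1,n):
    if s[i,4]>20: print("track cap",cv2.minEnclosingCircle(w[l==i][:,:2].astype(np.float32)),s[i,4])
E
python3 look.py w8; python3 caps.py w8 165 180; python3 st.py 616.2,15,98.5,-3; python3 trk.py
```

```text
pose [614.6  15.1 208.9] cam [619.1  84.2 389.2]
cap [612.9  86.9] 16.8 z 172.4 px [317. 125.] med [613.2  87.1 172.4]
cap [616.3  16.2] 17.0 z 172.2 px [328. 245.] med [616.1  17.3 172.4]
21.2 0.998 0.0 [ 1.1 -0.3 -1.4]
now [614.6  15.1 208.9] yaw -3.0
(616.2, 15.0, 98.5, -3.0) shift [-1.000e-01  1.600e+00  1.104e+02] turn -0.000
```

>>> {"op": "move_arm", "data": {
  "series": [
    [[1,0,1,12,0],[1,0,1.5,36,0],[1,0,1.5,64,0],[1,0,1.5,90,0],[1,0,1.5,106,0],[1,0,1.5,110,0],[1,0,1.5,110,0],[1,0,1.5,110,0],[0,0,1.5,110,0],[0,0,1.5,110,0]]
  ]
}}

```text
time_s: 22.13
eef_pos: [0.6182, 0.0144, 0.1004]
eef_rot: [0.001, 0.726, 0.688, 0.001]
wrist_force: [-0.3, -0.5, -0.1]
opening: 0.75
grasp_force: 0.0
```

>>> {"op": "move_arm", "data": {
  "series": [
    [[0,0,0,0,0],[0,0,0,0,0],[0,0,0,0,0],[0,0,0,0,0],[0,0,0,0,0],[0,0,0,0,0],[0,0,0,-4,0],[0,0,0,-14,0],[0,0,0,-30,0],[0,0,0,-48,0]]
  ]
}}

```text
time_s: 22.97
eef_pos: [0.6159, 0.0147, 0.1462]
eef_rot: [-0.001, 0.726, 0.688, -0.001]
wrist_force: [0.5, 0.1, -1.4]
opening: 0.378
grasp_force: 59.6
```

>>> {"op": "move_arm", "data": {
  "series": [
    [[0,0,0,-20,0],[0,0,0,-38,0],[0,0,0,-48,0],[0,0,0,-50,0],[0,0,0,-50,0],[0,0,0,-50,0],[0,0,0,-50,0],[0,0,0,-50,0],[0,0,0,-50,0],[0,0,0,-50,0]]
  ]
}}

```text
time_s: 23.8
eef_pos: [0.6166, 0.0145, 0.1959]
eef_rot: [-0.0, 0.726, 0.688, -0.0]
wrist_force: [-0.3, 0.2, -0.5]
opening: 0.385
grasp_force: 59.6
```

```bash
python3 st.py 468,-119,196,-3
```

```text
23.8 0.385 59.6 [-0.3  0.2 -0.5]
now [616.6  14.5 195.9] yaw -3.0
(468.0, -119.0, 196.0, -3.0) shift [-141.2 -141.3    0. ] turn -0.001
```

Then the same carry and lowering, followed by a 125 mm slide.

>>> {"op": "move_arm", "data": {
  "series": [
    [[0,-6,-6,0,0],[0,-20,-20,0,0],[0,-40,-40,0,0],[0,-64,-64,0,0],[0,-88,-88,0,0],[0,-110,-110,0,0],[0,-127,-127,0,0],[0,-138,-138,0,0],[0,-141,-141,0,0],[0,-141,-141,0,0]]
  ]
}}

```text
time_s: 24.63
eef_pos: [0.468, -0.1196, 0.1968]
eef_rot: [0.0, 0.726, 0.687, 0.0]
wrist_force: [-0.4, -0.1, -1.2]
opening: 0.381
grasp_force: 59.8
```

>>> {"op": "move_arm", "data": {
  "series": [
    [[0,0,0,4,0],[0,0,0,16,0],[0,0,0,36,0],[0,0,0,60,0],[0,0,0,84,0],[0,0,0,106,0],[0,0,0,124,0],[0,0,0,133,0],[0,0,0,136,0],[0,0,0,136,0]]
  ]
}}

```text
time_s: 25.47
eef_pos: [0.4687, -0.1182, 0.0601]
eef_rot: [-0.001, 0.725, 0.688, -0.0]
wrist_force: [-0.8, -0.3, -1.8]
opening: 0.38
grasp_force: 59.8
```

```bash
python3 st.py 468,-119,58.5,-3 475,6,58.5,-3
```

```text
25.5 0.38 59.8 [-0.8 -0.3 -1.8]
now [ 468.7 -118.2   60.1] yaw -3.0
(468.0, -119.0, 58.5, -3.0) shift [-0.9 -0.7  1.6] turn 0.000
(475.0, 6.0, 58.5, -3.0) shift [125.2   0.4   0. ] turn -0.000
```

>>> {"op": "move_arm", "data": {
  "series": [
    [[0,4,0,0,0],[0,12,-0.5,0,0],[0,26,-0.5,0,0],[0,42,-0.5,0,0],[0,58,-0.5,0,0],[0,74,-0.5,0,0],[0,90,-0.5,0,0],[0,102,-0.5,0,0],[0,110,-0.5,0,0],[0,112,-0.5,0,0]]
  ]
}}

```text
time_s: 26.3
eef_pos: [0.4742, -0.0055, 0.0611]
eef_rot: [0.0, 0.725, 0.689, 0.0]
wrist_force: [-0.2, -0.6, -4.1]
opening: 0.381
grasp_force: 60.1
```

>>> {"op": "move_arm", "data": {
  "series": [
    [[0,3,0,0.5,0],[0,5,0,1,0],[0,7,0,2,0],[0,9,0,2,0],[0,11,0,2,0],[0,13,0,2,0],[0,14,0,2,0],[0,15,0,2,0],[0,15,0,2,0],[0,15,0,2,0]]
  ]
}}

```text
time_s: 27.13
eef_pos: [0.4758, 0.0054, 0.0592]
eef_rot: [0.002, 0.725, 0.688, -0.001]
wrist_force: [-0.3, -9.9, -0.9]
opening: 0.379
grasp_force: 60.9
```

>>> {"op": "move_arm", "data": {
  "series": [
    [[1,0,0,0,0],[1,0,0,0,0],[1,0,0,0,0],[1,0,0,0,0],[1,0,0,-10,0],[1,0,0,-30,0],[1,0,0,-60,0],[1,0,0,-95,0],[1,0,0,-130,0],[1,0,0,-150,0]]
  ]
}}

```text
time_s: 27.97
eef_pos: [0.4764, 0.0079, 0.2136]
eef_rot: [0.002, 0.725, 0.688, 0.002]
wrist_force: [0.2, -0.1, 0.0]
opening: 1.001
grasp_force: 0.0
```

>>> {"op": "move_arm", "data": {
  "series": [
    [[1,8,14,0,0],[1,22,36,0,0],[1,38,60,0,0],[1,54,84,0,0],[1,68,106,0,0],[1,80,124,0,0],[1,85,133,0,0],[1,85,133,0,0],[1,85,133,0,0],[1,85,133,0,0]]
  ]
}}

```text
time_s: 28.8
eef_pos: [0.6116, 0.0857, 0.2089]
eef_rot: [-0.0, 0.726, 0.688, -0.0]
wrist_force: [-0.6, -0.6, 0.5]
opening: 0.995
grasp_force: 0.0
```

```bash
python3 look.py w9; python3 caps.py w9 165 180; python3 st.py 613,86.7,98.5,-3; python3 trk.py
```

```text
pose [611.5  85.6 208.9] cam [616.  155.  389.2]
cap [613.2  87.4] 17.0 z 172.2 px [329. 244.] med [613.2  88.6 172.4]
28.9 1.002 0.0 [-0.3  0.3 -0.1]
now [611.5  85.6 208.9] yaw -3.1
(613.0, 86.7, 98.5, -3.0) shift [  1.2   1.4 110.4] turn -0.001
track cap ((477.12310791015625, -0.679872453212738), 16.38542366027832) 93
```

>>> {"op": "move_arm", "data": {
  "series": [
    [[1,1,1,12,0],[1,1,1.5,36,0],[1,1,1.5,64,0],[1,1,1.5,90,0],[1,1,1.5,106,0],[1,1,1.5,110,0],[1,1,1.5,110,0],[1,1,1.5,110,0],[0,1,1.5,110,0],[0,1,1.5,110,0]]
  ]
}}

```text
time_s: 29.73
eef_pos: [0.615, 0.0867, 0.1004]
eef_rot: [0.001, 0.726, 0.688, 0.001]
wrist_force: [-0.2, 0.1, 0.6]
opening: 0.746
grasp_force: 0.0
```

>>> {"op": "move_arm", "data": {
  "series": [
    [[0,0,0,0,0],[0,0,0,0,0],[0,0,0,0,0],[0,0,0,0,0],[0,0,0,0,0],[0,0,0,0,0],[0,0,0,-4,0],[0,0,0,-14,0],[0,0,0,-30,0],[0,0,0,-48,0]]
  ]
}}

```text
time_s: 30.57
eef_pos: [0.6127, 0.0868, 0.1462]
eef_rot: [-0.001, 0.726, 0.688, -0.001]
wrist_force: [0.3, 0.1, -2.7]
opening: 0.383
grasp_force: 59.7
```

>>> {"op": "move_arm", "data": {
  "series": [
    [[0,0,0,-20,0],[0,0,0,-38,0],[0,0,0,-48,0],[0,0,0,-50,0],[0,0,0,-50,0],[0,0,0,-50,0],[0,0,0,-50,0],[0,0,0,-50,0],[0,0,0,-50,0],[0,0,0,-50,0]]
  ]
}}

```text
time_s: 31.4
eef_pos: [0.6134, 0.0868, 0.1959]
eef_rot: [-0.0, 0.726, 0.688, -0.0]
wrist_force: [1.0, -0.1, -1.5]
opening: 0.38
grasp_force: 59.6
```

```bash
python3 st.py 468,-119,196,-3
```

```text
31.4 0.38 59.6 [ 1.  -0.1 -1.5]
now [613.4  86.8 195.9] yaw -3.0
(468.0, -119.0, 196.0, -3.0) shift [-213.2 -134.3    0. ] turn -0.001
```

>>> {"op": "move_arm", "data": {
  "series": [
    [[0,-8,-5,0,0],[0,-28,-17,0,0],[0,-58,-36,0,0],[0,-92,-58,0,0],[0,-126,-79,0,0],[0,-160,-101,0,0],[0,-188,-119,0,0],[0,-206,-130,0,0],[0,-213,-134,0,0],[0,-213,-134,0,0]]
  ]
}}

```text
time_s: 32.23
eef_pos: [0.4678, -0.1204, 0.1968]
eef_rot: [0.0, 0.727, 0.687, -0.0]
wrist_force: [1.5, 1.3, -1.1]
opening: 0.383
grasp_force: 59.9
```

>>> {"op": "move_arm", "data": {
  "series": [
    [[0,0,0,4,0],[0,0,0,16,0],[0,0,0,36,0],[0,0,0,60,0],[0,0,0,84,0],[0,0,0,106,0],[0,0,0,124,0],[0,0,0,133,0],[0,0,0,136,0],[0,0,0,136,0]]
  ]
}}

```text
time_s: 33.07
eef_pos: [0.4687, -0.1179, 0.0601]
eef_rot: [-0.001, 0.725, 0.689, -0.0]
wrist_force: [-0.3, 0.6, -1.4]
opening: 0.383
grasp_force: 60.0
```

```bash
python3 st.py 468,-119,58.5,-3 472.5,-44,58.5,-3
```

```text
33.1 0.383 60.0 [-0.3  0.6 -1.4]
now [ 468.7 -117.9   60.1] yaw -3.0
(468.0, -119.0, 58.5, -3.0) shift [-1.1 -0.7  1.6] turn 0.001
(472.5, -44.0, 58.5, -3.0) shift [75.1  0.6  0. ] turn -0.000
```

>>> {"op": "move_arm", "data": {
  "series": [
    [[0,3,-0.5,0,0],[0,8,-0.5,0,0],[0,16,-0.5,0,0],[0,26,-0.5,0,0],[0,36,-0.5,0,0],[0,46,-0.5,0,0],[0,54,-0.5,0,0],[0,60,-0.5,0,0],[0,63,-0.5,0,0],[0,63,-0.5,0,0]]
  ]
}}

```text
time_s: 33.9
eef_pos: [0.4715, -0.0551, 0.0606]
eef_rot: [-0.0, 0.725, 0.689, -0.0]
wrist_force: [0.4, -0.6, -1.0]
opening: 0.383
grasp_force: 60.0
```

>>> {"op": "move_arm", "data": {
  "series": [
    [[0,3,0,0.5,0],[0,5,0,1,0],[0,7,0,2,0],[0,9,0,2,0],[0,11,0,2,0],[0,13,0,2,0],[0,14,0,2,0],[0,15,0,2,0],[0,16,0,2,0],[0,16,0,2,0]]
  ]
}}

```text
time_s: 34.73
eef_pos: [0.4731, -0.0432, 0.0593]
eef_rot: [0.003, 0.725, 0.688, -0.002]
wrist_force: [-2.8, -13.3, -1.9]
opening: 0.381
grasp_force: 60.1
```

>>> {"op": "move_arm", "data": {
  "series": [
    [[1,0,0,0,0],[1,0,0,0,0],[1,0,0,0,0],[1,0,0,0,0],[1,0,0,-10,0],[1,0,0,-30,0],[1,0,0,-60,0],[1,0,0,-95,0],[1,0,0,-130,0],[1,0,0,-160,0]]
  ]
}}

```text
time_s: 35.57
eef_pos: [0.4726, -0.0397, 0.2219]
eef_rot: [0.001, 0.725, 0.688, 0.001]
wrist_force: [1.0, -0.4, -0.9]
opening: 1.001
grasp_force: 0.0
```

```bash
python3 st.py 430,200,220,60; cat > boxes.py <<'E'
from h import *
im,d=camera("top"); w=cloud("top",d)*1000
hsv=cv2.cvtColor(im,cv2.COLOR_BGR2HSV)
m=(w[...,2]>15)&(w[...,2]<40)&(((hsv[...,0]<22)|(hsv[...,0]>172))&(hsv[...,1]>90))&(w[...,1]>180)&(w[...,1]<560)&(w[...,0]>330)&(w[...,0]<640)
n,l,s,c=cv2.connectedComponentsWithStats(m.astype(np.uint8))
for i in range(1,n):
    if s[i,4]>100:
        p=w[l==i]; r=cv2.minAreaRect(p[:,:2].astype(np.float32)); a=r[2]+(90 if r[1][0]>r[1][1] else 0); print("box",np.round(r[0],1),np.round(r[1],1),"closing",round(a,1),"z",p[:,2].mean().round(1),s[i,4],"px",c[i].round())
E
python3 boxes.py; python3 trk.py
```

```text
35.6 1.001 0.0 [ 1.  -0.4 -0.9]
now [472.6 -39.7 221.9] yaw -3.0
(430.0, 200.0, 220.0, 60.0) shift [237.1 -55.2   1.7] turn -1.100
box [573.2 396.3] [41.4 89.1] closing 59.3 z 27.0 517 px [209. 249.]
box [510.6 318.1] [81. 97.] closing 55.6 z 27.2 1014 px [237. 272.]
box [460.4 427.9] [41.8 89.2] closing 60.0 z 26.8 539 px [196. 292.]
box [409.2 346.6] [41.1 89.5] closing 61.7 z 27.3 543 px [226. 310.]
track cap ((481.3119812011719, 105.00247192382812), 17.014137268066406) 154
track cap ((480.0923767089844, 55.340599060058594), 16.7144832611084) 146
track cap ((478.6871643066406, 8.741081237792969), 15.404735565185547) 60
track cap ((466.33233642578125, -37.84917449951172), 10.305326461791992) 22
```

All four mills are seated in single file (caps at y = 105, 55, about 8 and about -38, the last two partly hidden). One box has been knocked against another near (237,272). I'll take the three free ones at (196,292), (226,310) and (209,249): brown with a red band, and clear of the blue and green look-alikes.

```bash
python3 st.py 466,200,200,30 460,428,120,60
```

```text
35.7 0.999 0.0 [ 0.5 -0.2 -0.1]
now [475.9 -40.8 225.4] yaw -3.0
(466.0, 200.0, 200.0, 30.0) shift [240.  -22.8  24.5] turn -0.576
(460.0, 428.0, 120.0, 60.0) shift [200.5 108.8  80. ] turn -0.524
```

>>> {"op": "move_arm", "data": {
  "series": [
    [[1,10,-1,0,-0.04],[1,32,-3,3,-0.1],[1,62,-6,6,-0.17],[1,94,-9,9,-0.25],[1,126,-12,12,-0.33],[1,158,-15,16,-0.41],[1,190,-18,20,-0.48],[1,218,-21,23,-0.54],[1,235,-22.5,24,-0.57],[1,240,-23,24.5,-0.576]]
  ]
}}

```text
time_s: 36.5
eef_pos: [0.4597, 0.2039, 0.1921]
eef_rot: [-0.002, 0.497, 0.867, -0.001]
wrist_force: [-0.9, -0.6, -0.2]
opening: 0.999
grasp_force: 0.0
```

>>> {"op": "move_arm", "data": {
  "series": [
    [[0.75,15,8,4,-0.04],[0.75,42,23,14,-0.1],[0.75,75,41,28,-0.18],[0.75,108,59,42,-0.27],[0.75,140,76,55,-0.36],[0.75,168,91,66,-0.44],[0.75,188,102,75,-0.5],[0.75,198,107,79,-0.524],[0.75,200,109,80,-0.524],[0.75,200,109,80,-0.524]]
  ]
}}

```text
time_s: 37.33
eef_pos: [0.4561, 0.4281, 0.1132]
eef_rot: [-0.001, 0.259, 0.966, -0.001]
wrist_force: [0.8, -0.0, 1.0]
opening: 0.748
grasp_force: 0.0
```

```bash
cat > wb.py <<'E'
from h import *
import sys
f=np.load(sys.argv[1]+".npz"); im=f["im"]; w=cloud("wrist",f["d"],(f["K"],f["R"],f["t"]))*1000
hsv=cv2.cvtColor(im,cv2.COLOR_BGR2HSV)
m=(w[...,2]>15)&(w[...,2]<40)&(((hsv[...,0]<22)|(hsv[...,0]>172))&(hsv[...,1]>90))
m=cv2.morphologyEx(m.astype(np.uint8),cv2.MORPH_OPEN,np.ones((5,5)))
n,l,s,c=cv2.connectedComponentsWithStats(m)
for i in range(1,n):
    if s[i,4]>800:
        p=w[l==i]; r=cv2.minAreaRect(p[:,:2].astype(np.float32)); a=r[2]+(90 if r[1][0]>r[1][1] else 0); print("box",np.round(r[0],1),np.round(r[1],1),"closing",round(a,1),"z",p[:,2].mean().round(1),s[i,4],"px",c[i].round())
E
python3 look.py b1; python3 wb.py b1; python3 st.py 460,428,-34,60
```

```text
pose [456.7 427.7 113.9] cam [396.5 462.8 293.6]
box [408.5 347.9] [41.4 90. ] closing 60.8 z 27.1 6995 px [202. 222.]
box [459.4 429.4] [40.2 90. ] closing 60.5 z 27.4 6449 px [332. 227.]
box [521.6 329.6] [51.  90.9] closing 54.7 z 27.2 5384 px [268. 352.]
box [572.1 398. ] [40.4 90.5] closing 59.6 z 27.1 4937 px [367. 359.]
37.4 0.754 0.0 [ 0.5 -0.3  0.1]
now [456.7 427.7 113.9] yaw 59.9
(460.0, 428.0, -34.0, 60.0) shift [ -2.7   2.1 147.9] turn -0.002
```

View pics/b1.png

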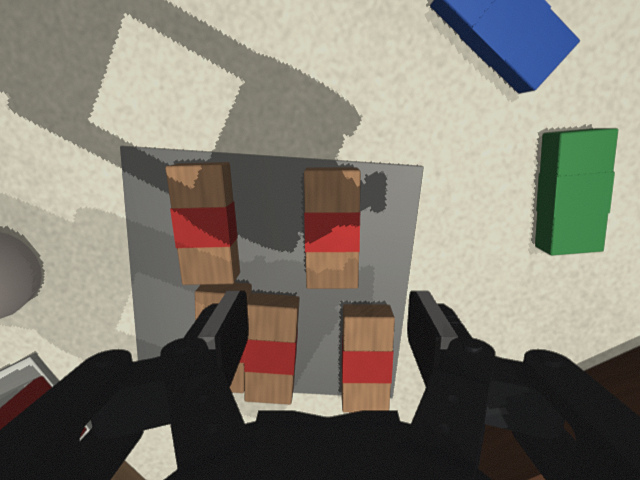

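The wrist view shows the target box at (332,227), another free one at (202,222) and one at (367,359). The touching pair is at (268,350), with the look-alikes outside the mat. Next I descend on (332,227).

>>> {"op": "move_arm", "data": {
  "series": [
    [[0.75,-1,1,15,-0.01],[0.75,-2,2.4,45,-0.01],[0.75,-2,2.4,80,-0.01],[0.75,-2,2.4,110,-0.01],[0.75,-2,2.4,130,-0.01],[0.75,-2,2.4,142,-0.01],[0.75,-2,2.4,146,-0.01],[0.75,-2,2.4,146,-0.01],[0.75,-2,2.4,146,-0.01],[0.4,-2,2.4,146,-0.01]]
  ]
}}

```text
time_s: 38.22
eef_pos: [0.4612, 0.4305, -0.0298]
eef_rot: [0.001, 0.254, 0.967, 0.001]
wrist_force: [-0.2, 0.4, -0.2]
opening: 0.628
grasp_force: 0.0
```

>>> {"op": "move_arm", "data": {
  "series": [
    [[0,0,0,0,0],[0,0,0,0,0],[0,0,0,0,0],[0,0,0,0,0],[0,0,0,0,0],[0,0,0,0,0],[0,0,0,0,0],[0,0,0,0,0],[0,0,0,0,0],[0,0,0,0,0]]
  ]
}}

```text
time_s: 39.05
eef_pos: [0.4611, 0.4308, -0.0298]
eef_rot: [0.001, 0.254, 0.967, 0.001]
wrist_force: [0.2, -0.5, 6.9]
opening: 0.451
grasp_force: 62.8
```

>>> {"op": "move_arm", "data": {
  "series": [
    [[0,0,0,-5,0],[0,0,0,-18,0],[0,0,0,-38,0],[0,0,0,-62,0],[0,0,0,-88,0],[0,0,0,-114,0],[0,0,0,-140,0],[0,0,0,-162,0],[0,0,0,-176,0],[0,0,0,-180,0]]
  ]
}}

```text
time_s: 39.88
eef_pos: [0.4611, 0.431, 0.1528]
eef_rot: [0.002, 0.254, 0.967, 0.002]
wrist_force: [0.1, 0.4, -0.4]
opening: 0.453
grasp_force: 61.9
```

```bash
python3 look.py b2; python3 st.py 450,170,150,24 440,-100,150,-12 497.8,-419.3,150,-48.7
```

```text
pose [460.8 430.7 151.8] cam [399.9 464.1 333. ]
39.9 0.458 61.9 [-0.4  0.2  0.8]
now [460.8 430.7 151.8] yaw 60.6
(450.0, 170.0, 150.0, 24.0) shift [-118.7 -232.4    1. ] turn 0.638
(440.0, -100.0, 150.0, -12.0) shift [-242.6 -119.     0. ] turn 0.628
(497.8, -419.3, 150.0, -48.7) shift [-300.3  122.9    0. ] turn 0.641
```

>>> {"op": "move_arm", "data": {
  "series": [
    [[0,-6,-12,0,0.04],[0,-18,-36,0,0.1],[0,-33,-66,0,0.18],[0,-48,-95,0,0.27],[0,-63,-124,0,0.36],[0,-78,-153,0,0.45],[0,-93,-182,0,0.53],[0,-106,-208,0,0.6],[0,-115,-226,0,0.635],[0,-119,-232,1,0.638]]
  ]
}}

```text
time_s: 40.77
eef_pos: [0.4481, 0.1668, 0.1461]
eef_rot: [-0.001, 0.546, 0.838, -0.001]
wrist_force: [-0.6, -0.1, -0.9]
opening: 0.449
grasp_force: 61.9
```

>>> {"op": "move_arm", "data": {
  "series": [
    [[0,-14,-7,0,0.04],[0,-40,-20,0,0.1],[0,-70,-34,0,0.18],[0,-100,-49,0,0.27],[0,-130,-64,0,0.36],[0,-160,-78,0,0.45],[0,-190,-93,0,0.53],[0,-218,-107,0,0.59],[0,-236,-116,0,0.625],[0,-243,-119,0,0.628]]
  ]
}}

```text
time_s: 41.6
eef_pos: [0.4391, -0.1032, 0.1466]
eef_rot: [-0.0, 0.778, 0.628, -0.0]
wrist_force: [-0.2, 0.1, -0.4]
opening: 0.453
grasp_force: 61.9
```

>>> {"op": "move_arm", "data": {
  "series": [
    [[0,-16,7,0,0.04],[0,-46,19,0,0.1],[0,-82,34,0,0.18],[0,-119,49,0,0.27],[0,-156,64,0,0.36],[0,-193,79,0,0.45],[0,-229,94,0,0.53],[0,-262,107,0,0.6],[0,-288,118,0,0.64],[0,-300,123,0,0.641]]
  ]
}}

```text
time_s: 42.43
eef_pos: [0.498, -0.4225, 0.1458]
eef_rot: [-0.0, 0.936, 0.352, -0.0]
wrist_force: [0.3, 0.9, -1.0]
opening: 0.455
grasp_force: 61.9
```

```bash
python3 st.py 497.8,-419.3,-27,-48.7;python3 look.py b3; python3 st.py 497.8,-419.3,-27,-48.7; python3 - <<'E'
from h import *
f=np.load("b3.npz"); w=cloud("wrist",f["d"],(f["K"],f["R"],f["t"]))*1000
m=(w[...,2]>27)&(w[...,2]<34); P=w[m]; print(len(P),cv2.minAreaRect(P[:,:2].astype(np.float32)))
E
```

```text
42.4 0.455 61.9 [ 0.3  0.9 -1. ]
now [ 498.  -422.5  145.8] yaw -48.8
(497.8, -419.3, -27.0, -48.7) shift [  2.   -2.5 172.8] turn -0.002
pose [ 498.  -423.4  145.8] cam [ 551.3 -377.2  326.2]
42.5 0.45 61.9 [-1.1 -0.   0.1]
now [ 498.  -423.4  145.8] yaw -48.8
(497.8, -419.3, -27.0, -48.7) shift [  2.6  -3.3 172.8] turn -0.001
5965 ((503.58642578125, -442.97332763671875), (168.46888732910156, 449.87530517578125), 34.55205154418945)
```

View pics/b3.png

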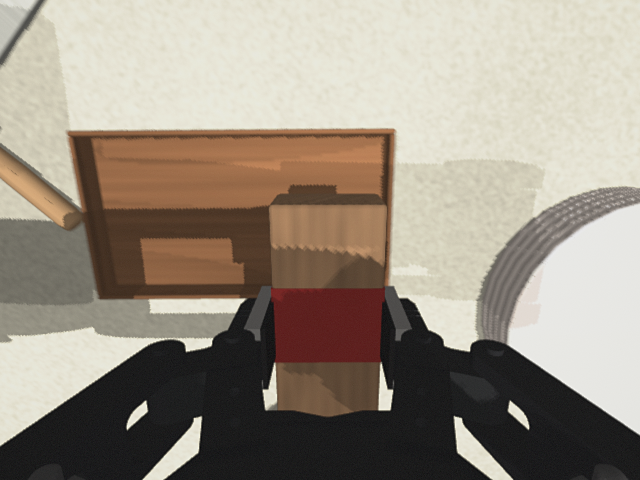

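The box is held square over the tray's far half; the tray spans (70–395, 130–298). Next I lower it and release.

>>> {"op": "move_arm", "data": {
  "series": [
    [[0,0,-1,10,0],[0,2,-3,34,0],[0,2,-3,68,0],[0,2,-3,104,0],[0,2,-3,134,0],[0,2,-3,155,0],[0,2,-3,166,0],[0,2,-3,170,0],[0,2,-3,171,0],[0,2,-3,171,0]]
  ]
}}

```text
time_s: 43.32
eef_pos: [0.4978, -0.4166, -0.0228]
eef_rot: [0.001, 0.936, 0.353, 0.0]
wrist_force: [0.3, 0.3, -0.2]
opening: 0.451
grasp_force: 61.9
```

>>> {"op": "move_arm", "data": {
  "series": [
    [[0.65,0,0,0,0],[0.65,0,0,0,0],[0.65,0,0,0,0],[0.65,0,0,0,0],[0.65,0,0,-10,0],[0.65,0,0,-35,0],[0.65,0,0,-70,0],[0.75,0,0,-110,0],[0.75,0,0,-145,0],[0.75,0,0,-170,0]]
  ]
}}

```text
time_s: 44.15
eef_pos: [0.498, -0.4178, 0.1514]
eef_rot: [0.003, 0.936, 0.353, 0.001]
wrist_force: [0.5, -0.8, -0.1]
opening: 0.753
grasp_force: 0.0
```

```bash
python3 look.py b4; python3 wb.py b4; python3 boxes.py; python3 st.py 440,-100,150,-12 450,170,150,24 409,345,120,61
```

```text
pose [ 499.8 -419.9  156.6] cam [ 550.5 -371.5  331.7]
box [ 402.2 -312.5] [139.3 104.9] closing 131.8 z 25.3 3584 px [119. 240.]
box [ 352.6 -224.9] [79.9 18.4] closing 176.3 z 18.6 1785 px [ 39. 194.]
box [ 499.9 -417.2] [89.9 40.3] closing 131.0 z 28.5 5170 px [326. 212.]
box [ 454.6 -462.4] [ 58.5 138.8] closing 68.1 z 26.2 1926 px [335. 284.]
box [573.3 396.7] [42.7 89.1] closing 60.1 z 26.9 513 px [208. 249.]
box [510.5 318.1] [81.7 97. ] closing 54.9 z 27.2 1007 px [237. 272.]
box [409.5 347. ] [41.7 89.3] closing 62.1 z 27.3 540 px [226. 310.]
44.2 0.751 0.0 [ 0.  -1.   0.6]
now [ 499.6 -419.7  154. ] yaw -48.7
(440.0, -100.0, 150.0, -12.0) shift [ 166.3 -279.6    0.6] turn -0.640
(450.0, 170.0, 150.0, 24.0) shift [266.2 -46.4   0. ] turn -0.628
(409.0, 345.0, 120.0, 61.0) shift [176.5  33.7  30. ] turn -0.646
```

The first box lies flat in the tray. Going back for the next one.

>>> {"op": "move_arm", "data": {
  "series": [
    [[0.75,9,-15,0,-0.04],[0.75,26,-44,0,-0.1],[0.75,46,-78,0,-0.18],[0.75,66,-112,0,-0.27],[0.75,87,-146,0,-0.36],[0.75,107,-180,0,-0.45],[0.75,128,-214,0,-0.53],[0.75,147,-246,0,-0.6],[0.75,160,-268,0,-0.64],[0.75,166,-279,0,-0.64]]
  ]
}}

```text
time_s: 45.08
eef_pos: [0.4362, -0.0943, 0.1458]
eef_rot: [-0.001, 0.776, 0.631, 0.0]
wrist_force: [0.4, 0.1, 0.1]
opening: 0.751
grasp_force: 0.0
```

>>> {"op": "move_arm", "data": {
  "series": [
    [[0.75,15,-3,0,-0.04],[0.75,43,-8,0,-0.1],[0.75,76,-13,0,-0.18],[0.75,109,-19,0,-0.27],[0.75,142,-25,0,-0.36],[0.75,175,-31,0,-0.45],[0.75,208,-37,0,-0.53],[0.75,238,-42,0,-0.59],[0.75,258,-45,0,-0.625],[0.75,266,-46,0,-0.628]]
  ]
}}

```text
time_s: 45.92
eef_pos: [0.448, 0.1744, 0.1461]
eef_rot: [-0.0, 0.544, 0.839, 0.0]
wrist_force: [1.2, -0.8, -0.4]
opening: 0.751
grasp_force: 0.0
```

>>> {"op": "move_arm", "data": {
  "series": [
    [[0.75,14,3,2,-0.06],[0.75,38,7,6,-0.16],[0.75,68,13,11,-0.27],[0.75,100,20,17,-0.38],[0.75,130,26,22,-0.49],[0.75,155,31,27,-0.58],[0.75,171,35,30,-0.64],[0.75,177,35.5,30,-0.646],[0.75,177,35.5,30,-0.646],[0.75,177,35.5,30,-0.646]]
  ]
}}

```text
time_s: 46.75
eef_pos: [0.409, 0.3475, 0.1161]
eef_rot: [0.0, 0.252, 0.968, -0.0]
wrist_force: [1.0, -0.3, -0.4]
opening: 0.75
grasp_force: 0.0
```

```bash
python3 look.py b5; python3 wb.py b5; python3 st.py 409,347.3,-30,61.3
```

```text
pose [409.2 347.3 116.2] cam [348.6 381.2 296.5]
box [408.4 347.8] [40.3 89.8] closing 61.4 z 27.5 6381 px [328. 222.]
box [510.  319.6] [81.  98.5] closing 54.9 z 27.2 9848 px [357. 343.]
box [548.9 411.9] [41.1 35.8] closing 149.0 z 26.1 1416 px [487. 327.]
46.8 0.751 0.0 [ 0.7  1.  -0. ]
now [409.2 347.3 116.2] yaw 60.8
(409.0, 347.3, -30.0, 61.3) shift [ 2.000e-01 -1.000e-01  1.462e+02] turn -0.009
```

>>> {"op": "move_arm", "data": {
  "series": [
    [[0.75,0,0,15,-0.01],[0.75,0,0,45,-0.01],[0.75,0,0,80,-0.01],[0.75,0,0,110,-0.01],[0.75,0,0,130,-0.01],[0.75,0,0,142,-0.01],[0.75,0,0,146,-0.01],[0.75,0,0,146,-0.01],[0.5,0,0,146,-0.01],[0,0,0,146,-0.01]]
  ]
}}

```text
time_s: 47.63
eef_pos: [0.4101, 0.349, -0.0282]
eef_rot: [0.001, 0.246, 0.969, 0.001]
wrist_force: [0.9, 1.0, -0.2]
opening: 0.478
grasp_force: 0.0
```

>>> {"op": "move_arm", "data": {
  "series": [
    [[0,0,0,0,0],[0,0,0,0,0],[0,0,0,0,0],[0,0,0,0,0],[0,0,0,0,0],[0,0,0,0,0],[0,0,0,-4,0],[0,0,0,-15,0],[0,0,0,-35,0],[0,0,0,-60,0]]
  ]
}}

```text
time_s: 48.47
eef_pos: [0.4071, 0.3478, 0.0301]
eef_rot: [-0.001, 0.246, 0.969, -0.001]
wrist_force: [0.3, -0.6, -1.2]
opening: 0.451
grasp_force: 61.3
```

>>> {"op": "move_arm", "data": {
  "series": [
    [[0,0,0,-26,0],[0,0,0,-54,0],[0,0,0,-80,0],[0,0,0,-102,0],[0,0,0,-116,0],[0,0,0,-120,0],[0,0,0,-120,0],[0,0,0,-120,0],[0,0,0,-120,0],[0,0,0,-120,0]]
  ]
}}

```text
time_s: 49.3
eef_pos: [0.4076, 0.348, 0.1486]
eef_rot: [-0.001, 0.246, 0.969, -0.001]
wrist_force: [0.1, -0.1, -0.9]
opening: 0.456
grasp_force: 61.3
```

```bash
python3 st.py 450,170,150,24 440,-100,150,-12 451.6,-366.7,150,-48.7
```

```text
49.3 0.456 61.3 [ 0.1 -0.1 -0.9]
now [407.6 348.  148.6] yaw 61.5
(450.0, 170.0, 150.0, 24.0) shift [-122.1 -136.3   -1.2] turn 0.655
(440.0, -100.0, 150.0, -12.0) shift [-242.6 -119.     0. ] turn 0.628
(451.6, -366.7, 150.0, -48.7) shift [-258.5   66.8    0. ] turn 0.641
```

>>> {"op": "move_arm", "data": {
  "series": [
    [[0,-6,-7,0,0.04],[0,-18,-20,0,0.1],[0,-33,-36,0,0.19],[0,-48,-53,0,0.28],[0,-64,-71,0,0.37],[0,-80,-89,0,0.46],[0,-96,-107,0,0.54],[0,-110,-122,0,0.61],[0,-119,-133,0,0.65],[0,-122,-136,0,0.655]]
  ]
}}

```text
time_s: 50.13
eef_pos: [0.451, 0.1683, 0.1495]
eef_rot: [-0.0, 0.547, 0.837, -0.001]
wrist_force: [0.9, -0.1, -1.0]
opening: 0.454
grasp_force: 61.3
```

>>> {"op": "move_arm", "data": {
  "series": [
    [[0,-14,-7,0,0.04],[0,-40,-20,0,0.1],[0,-70,-34,0,0.18],[0,-100,-49,0,0.27],[0,-130,-64,0,0.36],[0,-160,-78,0,0.45],[0,-190,-93,0,0.53],[0,-218,-107,0,0.59],[0,-236,-116,0,0.625],[0,-243,-119,0,0.628]]
  ]
}}

```text
time_s: 50.97
eef_pos: [0.4409, -0.102, 0.1499]
eef_rot: [0.0, 0.778, 0.628, -0.0]
wrist_force: [0.2, 0.2, 0.3]
opening: 0.456
grasp_force: 61.3
```

>>> {"op": "move_arm", "data": {
  "series": [
    [[0,-14,4,0,0.05],[0,-42,11,0,0.14],[0,-76,20,0,0.24],[0,-112,29,0,0.34],[0,-148,38,0,0.44],[0,-184,48,0,0.53],[0,-218,56,0,0.6],[0,-244,63,0,0.64],[0,-258,67,0,0.641],[0,-258,67,0,0.641]]
  ]
}}

```text
time_s: 51.8
eef_pos: [0.4532, -0.3682, 0.1495]
eef_rot: [0.0, 0.936, 0.352, -0.0]
wrist_force: [0.1, 0.9, -0.2]
opening: 0.452
grasp_force: 61.3
```

```bash
python3 look.py b6; python3 wb.py b6; python3 st.py 451.6,-366.7,-27,-48.7
```

```text
pose [ 453.2 -366.1  149.3] cam [ 506.5 -322.7  329.8]
box [ 513.9 -437.4] [138.7  59.6] closing 130.3 z 25.8 2398 px [458. 225.]
box [ 390.3 -298.2] [138.3  67.3] closing 131.9 z 25.6 2522 px [188. 235.]
box [ 353.3 -216.6] [96.6 17.8] closing 176.3 z 18.6 2194 px [109. 185.]
box [ 500.  -417.2] [90.2 40.5] closing 132.2 z 28.4 5242 px [409. 211.]
51.9 0.451 61.3 [-0.1  0.6 -0.6]
now [ 453.2 -366.1  149.3] yaw -48.7
(451.6, -366.7, -27.0, -48.7) shift [ -1.6  -0.4 176.3] turn -0.001
```

>>> {"op": "move_arm", "data": {
  "series": [
    [[0,-1,0,10,0],[0,-1,0,34,0],[0,-1,0,68,0],[0,-1,0,104,0],[0,-1,0,134,0],[0,-1,0,156,0],[0,-1,0,169,0],[0,-1,0,174,0],[0,-1,0,175,0],[0,-1,0,175,0]]
  ]
}}

```text
time_s: 52.68
eef_pos: [0.4532, -0.3667, -0.024]
eef_rot: [0.001, 0.936, 0.353, 0.0]
wrist_force: [-0.1, 1.0, 0.1]
opening: 0.453
grasp_force: 61.3
```

>>> {"op": "move_arm", "data": {
  "series": [
    [[0.65,0,0,0,0],[0.65,0,0,0,0],[0.65,0,0,0,0],[0.65,0,0,0,0],[0.65,0,0,-10,0],[0.65,0,0,-35,0],[0.65,0,0,-70,0],[0.75,0,0,-110,0],[0.75,0,0,-145,0],[0.75,0,0,-175,0]]
  ]
}}

```text
time_s: 53.52
eef_pos: [0.4529, -0.3671, 0.1541]
eef_rot: [0.002, 0.936, 0.353, 0.001]
wrist_force: [-0.1, -0.5, -0.0]
opening: 0.75
grasp_force: 0.0
```

```bash
python3 look.py b7; python3 wb.py b7; python3 boxes.py; python3 st.py 440,-100,150,-12 460,170,150,24 572.5,397,120,60
```

```text
pose [ 455.4 -370.   160.6] cam [ 505.7 -321.2  334.4]
box [ 372.2 -280.4] [141.7  36.1] closing 141.0 z 25.9 2148 px [183. 224.]
box [ 526.1 -452.6] [140.1  32.2] closing 126.5 z 26.2 2113 px [465. 220.]
box [ 353. -216.] [97.3 17.9] closing 176.2 z 18.6 2136 px [112. 184.]
box [ 455.4 -367. ] [90.  40.6] closing 131.5 z 28.5 5126 px [327. 211.]
box [ 499.9 -417. ] [89.6 40.6] closing 131.4 z 28.3 5299 px [407. 211.]
box [ 403.4 -415. ] [  4.9 154.2] closing 41.5 z 25.4 1723 px [327. 291.]
box [573.2 396.6] [42.3 88.9] closing 61.1 z 26.9 512 px [208. 249.]
box [510.7 318.4] [82.  96.7] closing 54.6 z 27.2 1003 px [237. 272.]
53.6 0.75 0.0 [ 0.7 -0.2  0.8]
now [ 455.3 -369.9  157.9] yaw -48.7
(440.0, -100.0, 150.0, -12.0) shift [ 166.7 -212.9    5.2] turn -0.640
(460.0, 170.0, 150.0, 24.0) shift [268.3 -36.6   0. ] turn -0.628
(572.5, 397.0, 120.0, 60.0) shift [161.6 195.1  30. ] turn -0.628
```

>>> {"op": "move_arm", "data": {
  "series": [
    [[0.75,9,-12,0,-0.04],[0.75,26,-34,0,-0.1],[0.75,46,-59,1,-0.18],[0.75,66,-85,2,-0.27],[0.75,87,-111,3,-0.36],[0.75,107,-137,4,-0.45],[0.75,128,-163,4,-0.53],[0.75,147,-188,4,-0.6],[0.75,161,-205,4,-0.64],[0.75,167,-213,4,-0.64]]
  ]
}}

```text
time_s: 54.45
eef_pos: [0.4364, -0.0935, 0.1458]
eef_rot: [-0.001, 0.776, 0.631, 0.0]
wrist_force: [0.1, 0.4, -0.1]
opening: 0.751
grasp_force: 0.0
```

>>> {"op": "move_arm", "data": {
  "series": [
    [[0.75,15,-2,0,-0.04],[0.75,43,-6,0,-0.1],[0.75,76,-10,0,-0.18],[0.75,109,-15,0,-0.27],[0.75,142,-20,0,-0.36],[0.75,175,-24,0,-0.45],[0.75,208,-29,0,-0.53],[0.75,238,-33,0,-0.59],[0.75,260,-36,0,-0.625],[0.75,268,-37,0,-0.628]]
  ]
}}

```text
time_s: 55.28
eef_pos: [0.457, 0.1757, 0.1461]
eef_rot: [-0.0, 0.544, 0.839, 0.0]
wrist_force: [-0.6, -0.1, -0.7]
opening: 0.749
grasp_force: 0.0
```

>>> {"op": "move_arm", "data": {
  "series": [
    [[0.75,10,12,2,-0.06],[0.75,32,38,6,-0.16],[0.75,57,69,11,-0.27],[0.75,83,100,17,-0.38],[0.75,109,131,22,-0.49],[0.75,134,161,27,-0.58],[0.75,153,184,30,-0.62],[0.75,162,195,30,-0.628],[0.75,162,195,30,-0.628],[0.75,162,195,30,-0.628]]
  ]
}}

```text
time_s: 56.12
eef_pos: [0.5696, 0.3998, 0.1152]
eef_rot: [-0.0, 0.26, 0.966, -0.001]
wrist_force: [0.7, -0.3, -0.2]
opening: 0.751
grasp_force: 0.0
```

```bash
python3 look.py b8; python3 wb.py b8; python3 st.py 573,397,-30,60
```

```text
pose [569.4 399.2 115.5] cam [510.  434.5 295.6]
box [510.2 319.4] [81.1 97.7] closing 55.0 z 27.4 13702 px [193. 208.]
box [572.3 397.8] [39.8 89.4] closing 59.7 z 27.5 6280 px [327. 228.]
box [690.5 527.8] [  3.  149.5] closing 0.1 z 28.0 3086 px [552. 279.]
56.2 0.754 0.0 [ 0.6  0.5 -0.1]
now [569.4 399.2 115.5] yaw 59.8
(573.0, 397.0, -30.0, 60.0) shift [-4.300e+00  1.000e-01  1.455e+02] turn -0.003
```

>>> {"op": "move_arm", "data": {
  "series": [
    [[0.75,-2,0,15,0],[0.75,-4,0,45,0],[0.75,-4,0,80,0],[0.75,-4,0,110,0],[0.75,-4,0,130,0],[0.75,-4,0,142,0],[0.75,-4,0,146,0],[0.75,-4,0,146,0],[0.5,-4,0,146,0],[0,-4,0,146,0]]
  ]
}}

```text
time_s: 57.0
eef_pos: [0.5745, 0.3992, -0.0277]
eef_rot: [0.001, 0.259, 0.966, 0.001]
wrist_force: [-1.0, -2.0, 1.6]
opening: 0.484
grasp_force: 1.0
```

>>> {"op": "move_arm", "data": {
  "series": [
    [[0,0,0,0,0],[0,0,0,0,0],[0,0,0,0,0],[0,0,0,0,0],[0,0,0,0,0],[0,0,0,0,0],[0,0,0,-4,0],[0,0,0,-15,0],[0,0,0,-35,0],[0,0,0,-60,0]]
  ]
}}

```text
time_s: 57.83
eef_pos: [0.5711, 0.3979, 0.0292]
eef_rot: [-0.002, 0.259, 0.966, -0.001]
wrist_force: [0.3, 0.6, 0.3]
opening: 0.452
grasp_force: 62.7
```

>>> {"op": "move_arm", "data": {
  "series": [
    [[0,0,0,-26,0],[0,0,0,-54,0],[0,0,0,-80,0],[0,0,0,-102,0],[0,0,0,-116,0],[0,0,0,-120,0],[0,0,0,-120,0],[0,0,0,-120,0],[0,0,0,-120,0],[0,0,0,-120,0]]
  ]
}}

```text
time_s: 58.67
eef_pos: [0.5718, 0.3982, 0.1478]
eef_rot: [-0.001, 0.259, 0.966, -0.001]
wrist_force: [0.2, -0.2, -1.0]
opening: 0.45
grasp_force: 62.7
```

```bash
python3 st.py 460,170,150,24 440,-100,150,-12 407,-315.5,150,-48.7
```

```text
58.7 0.45 62.7 [ 0.2 -0.2 -1. ]
now [571.8 398.2 147.8] yaw 59.9
(460.0, 170.0, 150.0, 24.0) shift [ -17.6 -253.5   -1.5] turn 0.627
(440.0, -100.0, 150.0, -12.0) shift [-238.5 -128.1    0. ] turn 0.628
(407.0, -315.5, 150.0, -48.7) shift [-217.7   12.5    0. ] turn 0.641
```

>>> {"op": "move_arm", "data": {
  "series": [
    [[0,-1,-13,0,0.04],[0,-3,-38,0,0.1],[0,-5,-70,0,0.18],[0,-7,-102,0,0.27],[0,-9,-134,0,0.36],[0,-11,-166,0,0.45],[0,-13,-198,0,0.53],[0,-16,-228,0,0.6],[0,-17,-247,0,0.62],[0,-17.6,-253,0,0.627]]
  ]
}}

```text
time_s: 59.5
eef_pos: [0.4595, 0.1689, 0.149]
eef_rot: [-0.001, 0.546, 0.838, -0.001]
wrist_force: [-0.3, -0.4, -0.9]
opening: 0.451
grasp_force: 62.7
```

>>> {"op": "move_arm", "data": {
  "series": [
    [[0,-14,-7,0,0.04],[0,-39,-21,0,0.1],[0,-69,-37,0,0.18],[0,-98,-53,0,0.27],[0,-128,-69,0,0.36],[0,-157,-84,0,0.45],[0,-187,-100,0,0.53],[0,-214,-115,0,0.59],[0,-232,-125,0,0.625],[0,-238,-128,0,0.628]]
  ]
}}

```text
time_s: 60.33
eef_pos: [0.4414, -0.1011, 0.1498]
eef_rot: [0.0, 0.778, 0.628, -0.0]
wrist_force: [0.9, -0.6, -0.4]
opening: 0.455
grasp_force: 62.7
```

>>> {"op": "move_arm", "data": {
  "series": [
    [[0,-12,1,0,0.05],[0,-35,2,0,0.14],[0,-64,4,0,0.24],[0,-94,6,0,0.34],[0,-124,8,0,0.44],[0,-154,9,0,0.53],[0,-183,11,0,0.6],[0,-206,12,0,0.64],[0,-217,12.5,0,0.641],[0,-217,12.5,0,0.641]]
  ]
}}

```text
time_s: 61.17
eef_pos: [0.4086, -0.3146, 0.1496]
eef_rot: [-0.0, 0.936, 0.353, -0.0]
wrist_force: [-0.1, -0.1, 0.2]
opening: 0.451
grasp_force: 62.7
```

```bash
python3 look.py b9; python3 wb.py b9; python3 st.py 407,-315.5,-27,-48.7
```

```text
pose [ 408.7 -313.   149.5] cam [ 461.8 -269.1  330. ]
box [ 491.1 -411.1] [138.8 128.7] closing 131.2 z 25.2 3784 px [523. 238.]
box [ 401.6 -267.8] [152.5  75. ] closing 95.6 z 28.3 1709 px [278. 181.]
box [ 353.5 -215.6] [95.7 18. ] closing 176.9 z 18.7 2162 px [193. 186.]
box [ 455.6 -366.7] [89.6 40.8] closing 131.3 z 28.3 5441 px [411. 214.]
box [ 499.9 -417. ] [89.9 41.7] closing 131.3 z 27.9 5802 px [491. 214.]
61.2 0.451 62.7 [ 0.9 -0.3 -0.7]
now [ 408.7 -313.   149.5] yaw -48.6
(407.0, -315.5, -27.0, -48.7) shift [ -3.1   1.1 176.5] turn 0.001
```

>>> {"op": "move_arm", "data": {
  "series": [
    [[0,-1,0,10,0],[0,-2,0,34,0],[0,-2,0,68,0],[0,-2,0,104,0],[0,-2,0,134,0],[0,-2,0,156,0],[0,-2,0,169,0],[0,-2,0,174,0],[0,-2,0,175,0],[0,-2,0,175,0]]
  ]
}}

```text
time_s: 62.05
eef_pos: [0.4073, -0.3132, -0.0251]
eef_rot: [-0.0, 0.935, 0.354, 0.0]
wrist_force: [-0.6, -0.4, -1.3]
opening: 0.45
grasp_force: 62.7
```

>>> {"op": "move_arm", "data": {
  "series": [
    [[0.65,0,0,0,0],[0.65,0,0,0,0],[0.65,0,0,0,0],[0.65,0,0,0,0],[0.65,0,0,-10,0],[0.65,0,0,-35,0],[0.65,0,0,-70,0],[0.75,0,0,-110,0],[0.75,0,0,-145,0],[0.75,0,0,-175,0]]
  ]
}}

```text
time_s: 62.88
eef_pos: [0.4074, -0.3153, 0.1538]
eef_rot: [0.001, 0.936, 0.353, 0.0]
wrist_force: [1.3, -0.7, -0.8]
opening: 0.75
grasp_force: 0.0
```

```bash
python3 look.py b10; python3 wb.py b10; python3 boxes.py; python3 trk.py; python3 - <<'E'
from h import *
im,d=camera("top"); cv2.imwrite("pics/top9.png",im)
w=cloud("top",d)*1000
for n in("oil","mug","salt","scraper","brush"):
    for o in outline_of(n,"top")[:1]:
        p=w[o["region"]]; z=np.nanpercentile(p[:,2],97); q=p[abs(p[:,2]-z)<8]; print(n,q.mean(0).round())
E
```

```text
pose [ 409.9 -318.1  159.9] cam [ 460.2 -269.3  334.2]
box [ 499.9 -422.4] [139.1 101.4] closing 131.2 z 25.6 3434 px [529. 234.]
box [ 353.2 -215.8] [96.1 17.8] closing 176.0 z 18.6 2150 px [194. 184.]
box [ 365.  -325.8] [187.2  96.8] closing 178.3 z 26.3 2641 px [306. 260.]
box [ 409.6 -313.2] [89.7 40.3] closing 131.8 z 28.5 5095 px [326. 210.]
box [ 455.3 -366.8] [90.1 40.8] closing 131.2 z 28.2 5348 px [409. 211.]
box [ 500.1 -416.9] [89.3 41.8] closing 131.4 z 27.9 5614 px [489. 211.]
box [510.6 318.3] [81.5 97. ] closing 55.3 z 27.3 1011 px [237. 272.]
track cap ((480.71148681640625, 104.78328704833984), 16.981924057006836) 155
track cap ((480.2513427734375, 55.27227783203125), 16.70646858215332) 146
track cap ((477.25616455078125, 4.358272075653076), 16.900917053222656) 151
track cap ((473.28204345703125, -47.34501266479492), 17.05326271057129) 149
oil [ 773. -181.  200.]
mug [767. 261.  84.]
salt [357. 173.  51.]
scraper [732.  -6.  15.]
brush [ 357. -148.   20.]
```

View pics/top9.png

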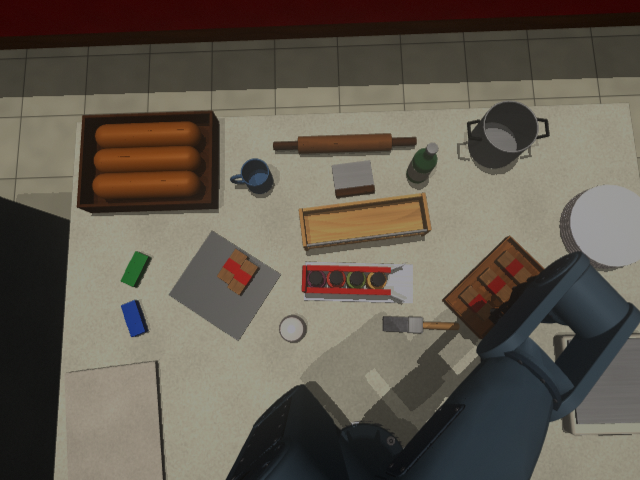

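The final view checks out:
- **Mills:** all four stand in the lane (columns 316–377, row 280), with gaps of about 2 mm in all.
- **Boxes:** three lie flat in the tray, and the touching pair stays on the mat at (237,272).
- **Bystanders:** where they were; the arm is clear of everything.

Handing in.

```bash
python3 -c "
from h import *
print(order.hand_in())"
```

```text
the job is handed in; nothing more can be done
None
```

The job is handed in at about 63 s: my last camera check showed all four mills upright in single file against the red stop, three boxes flat in the tray, the other two on the mat, and no bystander moved; the judge's verdict was not returned.

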